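# Load the colour reader and set its stage with the coaxial knobs

### The arm

A 7-joint arm with a two-finger parallel gripper is mounted at the origin on a cart in front of the work surface, level with it; the furniture and walls round the work are solid. World frame = base frame: x ahead of the robot, y to its left, z up, the work surface at z = 0. Lengths are in m, angles in rad, forces in N, time in s.
With the tool pointing down it reaches from about 0.4 to 0.85 m from the base axis. Payload 4.5 kg.
Tool frame: the origin (TCP) lies midway between the tips of the shut fingers; the grasp point (between the pads) lies 19 mm behind it; x points along the fingers, z is the direction in which the jaws open and shut, and the axes are right-handed (so a half turn about x gives the same grasp; the last joint's range is limited). The gripper opens to 88 mm and grips with 3 to 60 N. Pads are 18 mm wide; open, the fingers measure 123 mm over their backs; the gripper's body (75 mm by 187 mm) begins 45 mm behind the grasp point.
Start: joints at [1.151, 0.689, -0.195, 1.565, 0.157, 0.902, -0.215], TCP at [0.274, -0.562, 0.239] pointing down, gripper open.
Joint ranges: [-3.01, 3.01], [-0.46, 2.08], [-1.47, 1.51], [0.13, 2.56], [-1, 4.14], [0.04, 2.09], [-2.66, 2.66]. Speed limits (rad/s): [2.57, 2.57, 3.14, 3.14, 3.14, 3.14, 3.14].

### API

Orientations are given as a rotation vector (axis times angle).
In Python, from workcell import r, get_image, camera_info gives the robot as it stands.
- The arm moves only by the tool jog_arm, never from a script. Its argument "steps" is a list of rows, each an object with "translation": the shift along the tool's x, y, z in cm, a list of three; "rot": the turn, a rotation vector about the tool's x, y, z in degrees, a list of three; "fingers": the closure, from 0 (fully open) to 1 (shut). A call has exactly 8 rows; each row is the pose to reach, as a shift and turn from the pose commanded when the call began, along the tool's axes at that moment; what a row does not reach only later rows make up. A row lasts 1/8 s, in which the tool goes at most 62.5 mm and 10.7 degrees, less where a joint would pass 70% of its speed; a pose out of reach is approached as far as the arm can. A call with a gripper value outside its range is refused whole. The fingers move at their own pace and stop on an object; "grip_force" is the grip in N (left out, the last holds). Time passes only in rows, so rows that repeat a pose let the fingers close, or fill a call up. It gives the time, the measured TCP pose, the force and the opening at its end, in the units of the state.
- r.get_obs(): the state, without advancing time (a new reading comes with each control period).
- get_image(name): name is "scene" or "top" or "wrist"; returns (picture, depth): 420x560x3 uint8, blue, green, red; 420x560 float32, m along the optical axis (not along the pixel's ray), 0 where there is no reading.
- camera_info(name): a dict with "camera_matrix" (3x3 intrinsics, pixels), "world_to_cam" (4x4, takes a point from world to camera coordinates); the wrist camera has in their place "T_tool_cam" (4x4, takes a point from camera to tool coordinates, whose origin is the TCP and whose axes are the tool frame's). Camera axes: x right, y down, z forward; pixel columns grow to the right and rows downward; lengths in m; the calibration is good to about 2 mm. A picture is of the moment at which its call begins: read the wrist's pose just before it. camera_info takes no time and is no camera call.
- r.finish_job(): hands the job in, once; it reports no verdict.
The state is a dict: "t": time; "qpos": joint angles; "joint_vel": joint speeds; "tau": joint torques, N m; "tool_pos": TCP position; "ee_rot": TCP orientation; "contact_force": force on the tool from outside, world axes, zero at the start; "moment": the same for the moment, N m; "gripper_width": finger opening in m.
Only numpy, scipy, OpenCV 4.12 (cv2) and the standard library are available. Lean on these libraries where they do the work, as an engineer would, in place of code of your own. Each camera call takes 0.05 s, during which the arm holds its last target.

### The job

Take the blue tile carrier out of its grey dock and set it down gently, window up, in the cradle on the colour reader's stage between the two black end walls; the dock covers its long sides and the cradle its ends, so put it down on the worktop on the way and take it again the other way round. Then turn the large lower knob until the yellow pointer stands about 1 cm short of the tip of the red mark, let go, and bring the pointer onto the tip with the small upper knob alone, without running past it. Leave the other things on the worktop where they stand.

Things in the scene. Friction and masses are not known exactly. Their poses are not given: they have to be found in the camera images.
- reader: Colour reader, fixed, with a grey base x +-58, y -157 to +147 mm, 10 high, and a scale rail in front out to x = -72 (14 high). Origin on the worktop; x to its back, y along the stage's travel into the hood, z up. White gear box under the knobs: y -155 to -81, 42 high. White hood, a tunnel x +-42, y +50 to +142, 74 high (lens cap on it to 81).
- dock: Grey dock for the carrier, fixed, 78 (x) x 56 (y) mm; origin on the worktop, middle. Floor 4 mm high. Two cheeks along x, 6 mm thick, 56 long, 38 high, 40 apart, cover the carrier's long sides. Its ends (+-x) are open above lips 12 mm high over the worktop, 4 thick, 31 to 35 mm from the middle.
- carrier: Solid blue block with a round white tile (28 mm) in its top, 56 (x) x 36 (y) x 34 (z) mm, about 0.16 kg, loose; origin at the centre of its underside, z up. It starts in the dock with its x along the dock's x. Half-turn symmetric.
- cradle (a point): Centre of the cradle's floor on the stage, 26 mm over the worktop; axes as the reader's. The carrier goes here with its long axis (x) along y, between black end walls (5 thick, 44 wide, 34 high) with inner faces at y = +-31 mm; the sides +-x are open over the stage plate (to x = +-33). Rides with the stage, which starts outside the hood.
- coarse_knob: Large black lower knob, 52 mm across, 20 high. Origin on its vertical axis, 42 mm over the worktop, 2 below its underside. Fingers must straddle the upper knob (top 92 mm over the worktop). Counter-clockwise from above drives the stage 28 mm per rad to +y of the reader (travel 81) and spins the upper knob 4 times as far. Takes 0.2 N m; stays where left.
- fine_knob: Small metal upper knob on the same axis, 26 mm across, 22 high. Origin on the axis at its underside, 70 mm over the worktop, 6 above the lower knob's top. Geared to the lower one 4 to 1: counter-clockwise from above drives the stage 7 mm per rad to +y of the reader. Takes 0.1 N m; stays where left.
- pointer (a point): Tip of the yellow pointer that sticks out of the front of the stage over the scale rail (21 mm over the worktop); axes as the reader's. Moves with the stage.
- mark_tip (a point): Tip of the red mark, a clip fixed on the scale rail, pointing at the pointer's path; axes as the reader's. It stands 40 to 68 mm along +y of the reader from where the pointer starts. The pointer is on the mark when both have the same y in the reader's frame.
- blue_beaker: Bystander, loose: glass beaker with blue filling, 62x68 mm, 80 mm high; origin at the centre of its underside, upright.
- yellow_jar: Bystander, loose: white jar with yellow cap, 50 mm across, 66 mm high; origin at the centre of its underside, upright.
- clear_beaker: Bystander, loose: empty clear glass beaker, 54x60 mm, 70 mm high; origin at the centre of its underside, upright.
- black_jar: Bystander, loose: white jar with black cap, 46 mm across, 70 mm high; origin at the centre of its underside, upright.
- tape: Bystander, loose: roll of tape lying flat, 98 mm across, 25 mm high; origin at the centre of its underside.
- brush: Bystander, loose: grey nail brush, 30x85 mm, 55 mm high; origin at the centre of its underside.
Things that resemble listed ones, but are neither listed nor needed, are in the scene too. Of the things that look like the carrier, the smaller one is meant.

How it is judged:
On the way, in this order (a step that is already met when the one before it is completed fails the run):
1. the carrier has been put down on the worktop clear of its dock, upright, and let go (height (world z) of carrier below 0.003 m and horizontal distance between carrier and dock above 0.05 m and angle between carrier's own z axis and vertical below 0.06 rad and contact force between carrier and the fingers below 0.3 N), for 0.2 s.
2. the carrier lies in the cradle, released, the stage still within 5 mm of its start (x of carrier in the frame of cradle between -0.009 and 0.009 m and y of carrier in the frame of cradle between -0.005 and 0.005 m and z of carrier in the frame of cradle between -0.003 and 0.003 m and angle between carrier's own z axis and vertical below 0.06 rad and angle between the x axis of carrier and the y axis of cradle, either way round below 0.15 rad and contact force between carrier and the fingers below 0.3 N and y of pointer in the frame of reader below -0.003 m), for 0.2 s.
3. the lower knob is held with the pointer 5 to 15 mm short of the mark (y of pointer in the frame of mark_tip between -0.015 and -0.005 m and contact force between coarse_knob and the fingers above 1 N), for 0.1 s.
4. both knobs are free with the pointer 5 to 15 mm short of the mark (y of pointer in the frame of mark_tip between -0.015 and -0.005 m and contact force between each of coarse_knob, fine_knob and the fingers below 0.3 N), for 0.2 s.
5. the upper knob is held with the pointer within 2.5 mm of the mark (y of pointer in the frame of mark_tip between -0.0025 and 0.0025 m and contact force between fine_knob and the fingers above 1 N), for 0.1 s.
At the end, for the whole second after the job is handed in: Carrier at rest in the cradle, window up, within 9 mm across and 5 mm along the travel, turned under 0.15 rad, released; pointer within 2.5 mm of the mark along the travel, both knobs let go (x of carrier in the frame of cradle between -0.009 and 0.009 m and y of carrier in the frame of cradle between -0.005 and 0.005 m and z of carrier in the frame of cradle between -0.003 and 0.003 m and angle between carrier's own z axis and vertical below 0.06 rad and angle between the x axis of carrier and the y axis of cradle, either way round below 0.15 rad and y of pointer in the frame of mark_tip between -0.0025 and 0.0025 m and contact force between each of coarse_knob, fine_knob, carrier and the fingers below 0.3 N and linear speed of carrier below 0.02 m/s); the robot touches nothing.
It fails at once if the pointer runs more than 5 mm past the mark (y of pointer in the frame of mark_tip above 0.005 m).
It fails at once if the lower knob is touched with the pointer nearer than 3.5 mm to the mark or past it (y of pointer in the frame of mark_tip above -0.0035 m and contact force between coarse_knob and the fingers above 0.5 N).
It fails at once if the carrier is dropped into the cradle (faster than 0.45 m/s within 40 mm above its place) (horizontal distance between carrier and cradle below 0.03 m and z of carrier in the frame of cradle below 0.04 m and linear speed of carrier above 0.45 m/s).
It fails at once if a bystander is moved more than 25 mm or tipped over (distance of any of blue_beaker, yellow_jar, clear_beaker, black_jar, tape, brush from where it was at the start of the episode above 0.025 m or angle between any of blue_beaker, yellow_jar, clear_beaker, black_jar, tape, brush's own z axis and vertical above 0.5 rad).
It also fails if it takes over 72 s, if anything falls off the work surface, if the arm or the gripper's body presses on something with over 40 N, if the wrist force passes 120 N, or if a joint passes its speed limit or range.

## Working session

There is one attempt and no reset: what is moved stays moved. The work goes in short steps, Python scripts to look and compute and a tool call to move; the robot and the scene stay as the last step left them, time stands still between calls to the robot, and variables do not carry over. Pictures are saved under pics/ and viewed, and the job is handed in when it is done.

Besides the shell and the picture viewer there is one more tool, called after "Request:" as name([rows], argument=value, ...), one row to a line, values as JSON. jog_arm: Moves the arm, as the interface text tells. Its arguments: {"type":"object","properties":{"steps":{"type":"array"},"grip_force":{"type":"number"}},"required":["steps"]}

```bash
mkdir -p pics; ls
python3 - <<'E'
from workcell import r,get_image,camera_info
import cv2,numpy as np
o=r.get_obs()
print({k:np.round(v,3).tolist() for k,v in o.items()})
for n in ['scene','top','wrist']:
    p,d=get_image(n); cv2.imwrite(f'pics/{n}0.png',p); np.save(f'pics/{n}0.npy',d)
    i=camera_info(n); print(n,{k:np.round(v,4).tolist() for k,v in i.items()})
E
```

```text
pics
{'t': 0.0, 'qpos': [1.151, 0.69, -0.194, 1.566, 0.157, 0.902, -0.215], 'joint_vel': [-0.002, 0.001, -0.001, -0.001, -0.0, 0.0, 0.0], 'tau': [0.001, -52.757, -1.267, -15.343, -0.053, 0.007, 0.0], 'tool_pos': [0.274, -0.561, 0.238], 'ee_rot': [0.87, 1.392, -0.868], 'contact_force': [0.335, -0.032, 0.413], 'moment': [0.026, 0.027, 0.062], 'gripper_width': 0.088}
scene {'camera_matrix': [[426.5386, 0.0, 275.0229], [0.0, 426.5386, 212.6227], [0.0, 0.0, 1.0]], 'world_to_cam': [[-0.6033, -0.7973, 0.0174, 0.3124], [-0.4091, 0.2907, -0.8649, 0.2289], [0.6846, -0.5289, -0.5016, 0.9923], [0.0, 0.0, 0.0, 1.0]]}
top {'camera_matrix': [[438.6167, 0.0, 282.9221], [0.0, 438.6167, 214.6864], [0.0, 0.0, 1.0]], 'world_to_cam': [[-0.0018, -0.9998, -0.0184, 0.0525], [-0.9885, 0.0045, -0.1509, 0.481], [0.1509, 0.018, -0.9884, 1.6277], [0.0, 0.0, 0.0, 1.0]]}
wrist {'camera_matrix': [[307.2322, 0.0, 284.1845], [0.0, 307.2322, 205.8793], [0.0, 0.0, 1.0]], 'T_tool_cam': [[0.0011, -0.3001, 0.9539, -0.1461], [-0.0002, -0.9539, -0.3001, 0.0783], [1.0, 0.0001, -0.0011, -0.0007], [0.0, 0.0, 0.0, 1.0]]}
```

View pics/scene0.png

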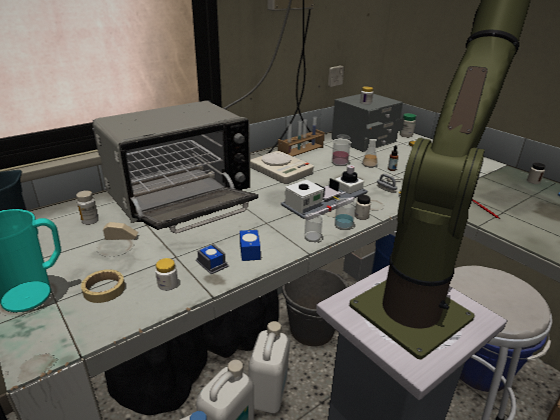

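View pics/top0.png

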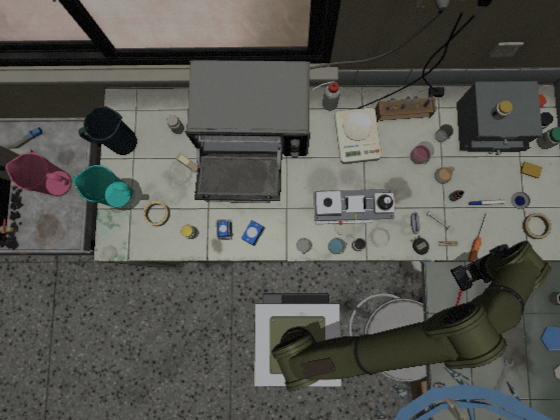

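View pics/wrist0.png

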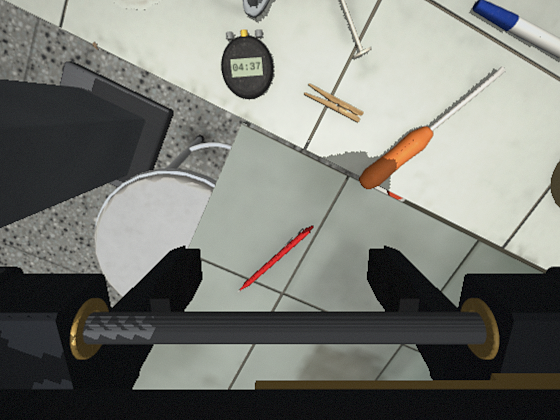

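The scene view shows two blue lookalikes: (210,258), small and sitting in a grey dock, and (250,244), larger and free-standing. In the top view they are at (224,229) and (253,232). The reader is at top (355,205), with its knobs at (385,202). Next: one close crop of each.

Run:
```python
import cv2
t=cv2.imread('pics/top0.png');s=cv2.imread('pics/scene0.png')
cv2.imwrite('pics/c1.png',cv2.resize(t[180:255,200:400],None,fx=4,fy=4,interpolation=cv2.INTER_CUBIC))
cv2.imwrite('pics/c2.png',cv2.resize(s[155:275,185:385],None,fx=4,fy=4,interpolation=cv2.INTER_CUBIC))
```

```text
(no output)
```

View pics/c1.png

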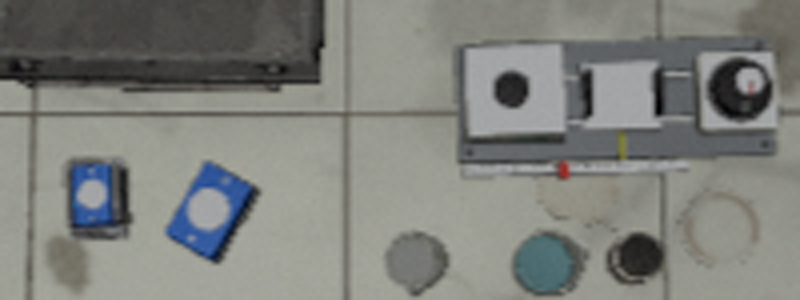

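View pics/c2.png

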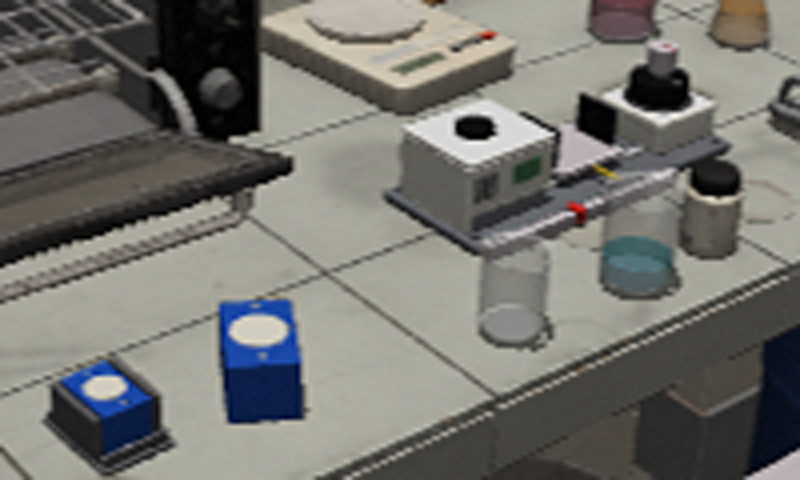

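The choice is the small one: top (224,229), in the dock with its cheeks at left and right in the picture. The one at (253,232) is bigger and stands free. Now for positions.

```bash
cat > h.py <<'E'
import numpy as np,cv2
from scipy.spatial.transform import Rotation as R
from workcell import r,get_image,camera_info
def cam(name,obs=None):
    i=camera_info(name);K=np.array(i['camera_matrix'])
    if name=='wrist':
        T=np.eye(4);T[:3,:3]=R.from_rotvec(obs['ee_rot']).as_matrix();T[:3,3]=obs['tool_pos']
        return K,T@np.array(i['T_tool_cam'])
    return K,np.linalg.inv(np.array(i['world_to_cam']))
def ray(K,C,uv,z):
    d=C[:3,:3]@np.linalg.solve(K,[uv[0],uv[1],1]);o=C[:3,3]
    return o+d*(z-o[2])/d[2]
def dep(K,C,uv,Z):
    return (C@np.append(np.linalg.solve(K,[uv[0],uv[1],1])*Z,1))[:3]
def proj(K,C,p):
    c=np.linalg.inv(C)@np.append(p,1);q=K@c[:3];return q[:2]/q[2]
def tool(obs):return R.from_rotvec(obs['ee_rot']).as_matrix(),np.array(obs['tool_pos'])
def st():
    o=r.get_obs();M,p=tool(o)
    print('t',round(o['t'],2),'p',np.round(p,4),'toolx',np.round(M[:,0],3),'toolz',np.round(M[:,2],3),'q',np.round(o['qpos'],2),'F',np.round(o['contact_force'],1),'w',round(o['gripper_width'],4));return o
def go(obs,p,jawyaw):
    """tool-axis shift (cm) and rot (deg) to reach world p, tool down, jaw z at yaw (deg)"""
    M,q=tool(obs)
    a=np.radians(jawyaw)
    best=None
    for s in(0,np.pi):
        z=np.array([np.cos(a+s),np.sin(a+s),0]);x=np.array([0,0,-1.]);T=np.c_[x,np.cross(z,x),z]
        rv=np.degrees(R.from_matrix(M.T@T).as_rotvec())
        print('shift cm',np.round(M.T@(np.array(p)-q)*100,2),'rot deg',np.round(rv,1))
E
python3 - <<'E'
from h import *
o=st();M,p=tool(o);print(np.round(M,3))
K,C=cam('top');d=np.load('pics/top0.npy')
for n,u,v,z in [('carrier',223,228.5,.038),('larger',252.5,232.5,.07),('hoodcap',328,202.5,.081),('fine',387.3,200,.092),('coarse',385,202,.064),('stage',356,203.5,.03),('ptr',356,219,.021),('mark',341,221,.02),('clear',304,245,.07),('blueb',336,245.5,.08),('blackj',359.5,244,.07),('gb_l',374.5,192,.042),('gb_r',394,212,.042),('hood_bl',316,192,.074),('hood_fr',341,214,.074)]:
    Z=d[int(round(v)),int(round(u))]
    print(n,np.round(ray(K,C,(u,v),z),3),'depth',np.round(dep(K,C,(u,v),Z),3))
E
```

```text
t 0.15 p [ 0.2737 -0.5614  0.2381] toolx [-0.001  0.001 -1.   ] toolz [ 0.438 -0.899 -0.001] q [ 1.15  0.69 -0.19  1.57  0.16  0.9  -0.22] F [-0.5 -0.8 -0.5] w 0.0879
[[-0.001  0.899  0.438]
 [ 0.001  0.438 -0.899]
 [-1.    -0.    -0.001]]
carrier [0.429 0.278 0.038] depth [0.428 0.277 0.044]
larger [0.41  0.163 0.07 ] depth [0.413 0.166 0.043]
hoodcap [ 0.519 -0.117  0.081] depth [ 0.521 -0.117  0.075]
fine [ 0.526 -0.333  0.092] depth [ 0.526 -0.334  0.088]
coarse [ 0.523 -0.331  0.064] depth [ 0.52  -0.327  0.082]
stage [ 0.524 -0.228  0.03 ] depth [ 0.526 -0.229  0.022]
ptr [ 0.466 -0.227  0.021] depth [ 0.467 -0.229  0.011]
mark [ 0.458 -0.17   0.02 ] depth [ 0.459 -0.171  0.014]
clear [ 0.363 -0.027  0.07 ] depth [ 0.369 -0.029  0.003]
blueb [ 0.36  -0.143  0.08 ] depth [ 0.365 -0.15   0.019]
blackj [ 0.366 -0.23   0.07 ] depth [ 0.366 -0.23   0.072]
gb_l [ 0.566 -0.297  0.042] depth [ 0.574 -0.305  0.003]
gb_r [ 0.489 -0.368  0.042] depth [ 0.496 -0.378 -0.001]
hood_bl [ 0.561 -0.073  0.074] depth [ 0.562 -0.074  0.068]
hood_fr [ 0.477 -0.165  0.074] depth [ 0.486 -0.172  0.014]
```

Run:
```python
from h import *
K,C=cam('top');d=np.load('pics/top0.npy')
for u,v in [(275,200),(281,200),(281,195),(262,202),(285,180),(300,150),(270,190)]:
    print((u,v),np.round(dep(K,C,(u,v),d[v,u]),3))
o=r.get_obs();go(o,(0.43,0.278,0.19),0)
go(o,(0.5,-0.1,0.25),-30)
```

```text
(275, 200) [0.527 0.079 0.096]
(281, 200) [ 0.545  0.059 -0.001]
(281, 195) [ 0.565  0.059 -0.001]
(262, 202) [0.525 0.129 0.069]
(285, 180) [ 0.625  0.043 -0.004]
(300, 150) [ 0.718 -0.015  0.091]
(270, 190) [0.566 0.098 0.087]
shift cm [  4.9   50.84 -68.58] rot deg [-64.   -0.1  -0. ]
shift cm [  4.9   50.84 -68.58] rot deg [ 1.16e+02 -0.00e+00  1.00e-01]
shift cm [ -1.15  40.56 -31.55] rot deg [-34.   -0.1  -0. ]
shift cm [ -1.15  40.56 -31.55] rot deg [ 1.46e+02 -0.00e+00  1.00e-01]
```

Request:
jog_arm([
  {"translation":[0,4.5,-3.5],"rot":[-4,0,0],"fingers":0},
  {"translation":[0,10,-8],"rot":[-8,0,0],"fingers":0},
  {"translation":[0,15,-12],"rot":[-13,0,0],"fingers":0},
  {"translation":[0,20,-16],"rot":[-17,0,0],"fingers":0},
  {"translation":[0,25,-20],"rot":[-22,0,0],"fingers":0},
  {"translation":[0,30,-24],"rot":[-26,0,0],"fingers":0},
  {"translation":[0,35,-28],"rot":[-30,0,0],"fingers":0},
  {"translation":[0,40.5,-31.5],"rot":[-34,0,0],"fingers":0},
])

```text
t: 1.15
tool_pos: [0.4908, -0.1156, 0.2387]
ee_rot: [0.408, 1.532, -0.409]
contact_force: [0.3, -0.1, 1.1]
gripper_width: 0.0883
```

Run:
```python
from h import *
o=st();p,d=get_image('wrist');cv2.imwrite('pics/w1.png',p)
go(o,(0.43,0.278,0.19),0)
```

```text
t 1.15 p [ 0.4908 -0.1156  0.2387] toolx [-0. -0. -1.] toolz [ 0.867 -0.498 -0.   ] q [ 0.35  0.54 -0.33  1.92  0.25  0.72 -0.65] F [ 0.3 -0.1  1.1] w 0.0883
shift cm [  4.86  31.1  -24.87] rot deg [-29.9  -0.    0. ]
shift cm [  4.86  31.1  -24.87] rot deg [150.1   0.    0. ]
```

View pics/w1.png

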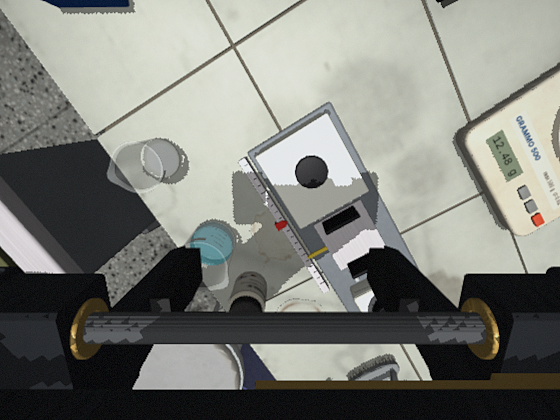

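The wrist view shows the hood lens cap at (312,170), the red mark at about (281,226) and the yellow pointer at (316,255). The beakers stand in front of the rail. On to the dock.

Request:
jog_arm([
  {"translation":[0,4,-3],"rot":[-4,0,0],"fingers":0},
  {"translation":[0,8.5,-6.5],"rot":[-9,0,0],"fingers":0},
  {"translation":[1,13.5,-10.5],"rot":[-14,0,0],"fingers":0},
  {"translation":[2,18,-14.5],"rot":[-18,0,0],"fingers":0},
  {"translation":[3,23,-18],"rot":[-22,0,0],"fingers":0},
  {"translation":[4,27.5,-22],"rot":[-26,0,0],"fingers":0},
  {"translation":[4.9,31.1,-24.9],"rot":[-30,0,0],"fingers":0},
  {"translation":[4.9,31.1,-24.9],"rot":[-30,0,0],"fingers":0},
])

```text
t: 2.2
tool_pos: [0.4286, 0.2809, 0.1892]
ee_rot: [-0.003, 1.572, 0.008]
contact_force: [-0.7, -1.2, 0.6]
gripper_width: 0.088
```

Run:
```python
from h import *
o=st();p,d=get_image('wrist');cv2.imwrite('pics/w2.png',p)
np.savez('pics/w2.npz',p=p,d=d,tp=o['tool_pos'],er=o['ee_rot'])
K,C=cam('wrist',o)
hsv=cv2.cvtColor(p,cv2.COLOR_BGR2HSV)
m=cv2.inRange(hsv,(105,120,60),(125,255,255))
cs,_=cv2.findContours(m,cv2.RETR_EXTERNAL,cv2.CHAIN_APPROX_NONE)
for c in sorted(cs,key=cv2.contourArea)[-3:]:
    print(cv2.contourArea(c),cv2.minAreaRect(c), cv2.boundingRect(c))
```

```text
t 2.2 p [0.4286 0.2809 0.1892] toolx [-0.001  0.003 -1.   ] toolz [ 1.     0.007 -0.001] q [-0.43  0.64 -0.38  1.95  0.38  0.63 -1.05] F [-0.7 -1.2  0.6] w 0.088
25.5 ((174.30735778808594, 380.3578186035156), (2.777696371078491, 21.83843994140625), 73.3007583618164) (164, 378, 22, 7)
1954.5 ((286.2827453613281, 190.0686798095703), (36.85053634643555, 56.51481246948242), 87.70938873291016) (258, 171, 57, 39)
2848.5 ((272.70001220703125, 284.60003662109375), (77.81517028808594, 58.584983825683594), 26.56505012512207) (229, 243, 84, 69)
```

View pics/w2.png

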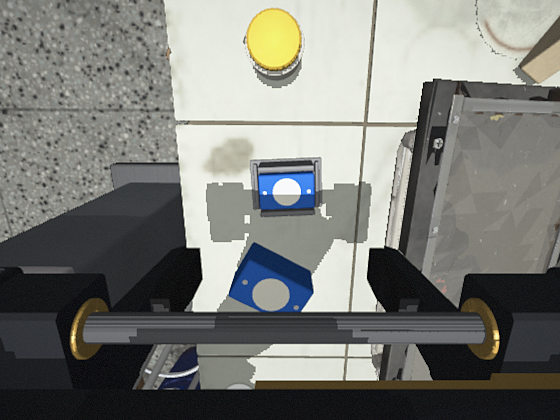

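Wrist view: the carrier's tile is at (287,191) in its dock, with two small dots at (264,192) and (309,189). The larger lookalike is at (272,285) and the yellow jar at (274,40).

Run:
```python
from h import *
z=np.load('pics/w2.npz');p=z['p'];o={'tool_pos':z['tp'],'ee_rot':z['er']}
K,C=cam('wrist',o)
hsv=cv2.cvtColor(p,cv2.COLOR_BGR2HSV)
w=((hsv[...,1]<90)&(hsv[...,2]>110)).astype(np.uint8)
w[:165]=0;w[215:]=0;w[:,:258]=0;w[:,316:]=0
n,l,s,c=cv2.connectedComponentsWithStats(w)
for i in range(1,n):
    if s[i,4]>2: print(s[i],np.round(c[i],1),np.round(ray(K,C,c[i],.038),4))
crop=cv2.resize(p[150:225,240:335],None,fx=8,fy=8,interpolation=cv2.INTER_CUBIC);cv2.imwrite('pics/c3.png',crop)
# blue mask rect on plane z=.038
m=cv2.inRange(hsv,(105,120,60),(125,255,255));m[:165]=0;m[220:]=0
ys,xs=np.nonzero(m[:,250:325]);xs+=250
P=np.array([ray(K,C,(a,b),.038)[:2] for a,b in zip(xs,ys)])*1000
print(cv2.minAreaRect(P.astype(np.float32)),P.min(0),P.max(0))
```

```text
[258 165  58   9 305] [286.4 168.7] [0.4305 0.3049 0.038 ]
[272 178  29  28 621] [286.3 191.5] [0.4306 0.2818 0.038 ]
[307 189   4   5  16] [308.5 191. ] [0.4528 0.2825 0.038 ]
[263 191   4   4  15] [264.4 192.6] [0.4087 0.2806 0.038 ]
[314 207   2   8   9] [314.9 210.2] [0.4599 0.2624 0.038 ]
[258 209   3   6  16] [258.9 211.2] [0.4028 0.2609 0.038 ]
((430.38238525390625, 282.9661865234375), (56.039039611816406, 37.89593505859375), 2.8287289142608643) [402.31717268 263.30444361] [458.80745688 302.76135182]
```

View pics/c3.png

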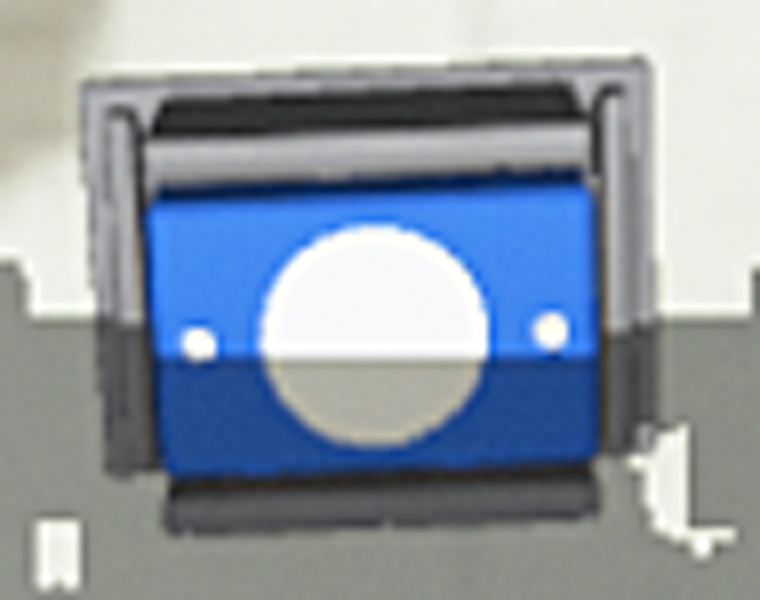

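Run:
```python
from h import *
z=np.load('pics/w2.npz');d=z['d'];o={'tool_pos':z['tp'],'ee_rot':z['er']}
K,C=cam('wrist',o)
for v in (130,190,215,240):
  for u in (385,392,396,400,404,408,412,416,420,425,432,440):
    q=dep(K,C,(u,v),d[v,u]); print((u,v),np.round(q,3),end=' ')
  print()
o=r.get_obs();go(o,(.4306,.282,.06),2.7);go(o,(.4306,.282,.018),2.7)
```

```text
(385, 130) [ 0.535  0.34  -0.001] (392, 130) [0.542 0.34  0.   ] (396, 130) [ 0.547  0.34  -0.001] (400, 130) [ 0.551  0.34  -0.   ] (404, 130) [ 0.555  0.34  -0.   ] (408, 130) [0.559 0.34  0.   ] (412, 130) [0.535 0.344 0.072] (416, 130) [0.531 0.345 0.089] (420, 130) [0.532 0.346 0.094] (425, 130) [0.533 0.346 0.101] (432, 130) [0.537 0.346 0.102] (440, 130) [0.544 0.346 0.1  ] 
(385, 190) [ 0.542  0.274 -0.   ] (392, 190) [0.527 0.291 0.064] (396, 190) [0.528 0.292 0.07 ] (400, 190) [0.531 0.293 0.072] (404, 190) [0.535 0.292 0.07 ] (408, 190) [0.529 0.298 0.092] (412, 190) [0.531 0.299 0.095] (416, 190) [0.532 0.3   0.101] (420, 190) [0.535 0.3   0.101] (425, 190) [0.54 0.3  0.1 ] (432, 190) [0.546 0.3   0.098] (440, 190) [0.553 0.299 0.096] 
(385, 215) [ 0.545  0.244 -0.001] (392, 215) [0.528 0.268 0.069] (396, 215) [0.53  0.269 0.071] (400, 215) [0.535 0.268 0.069] (404, 215) [0.529 0.276 0.091] (408, 215) [0.531 0.278 0.096] (412, 215) [0.531 0.28  0.102] (416, 215) [0.535 0.279 0.1  ] (420, 215) [0.538 0.279 0.101] (425, 215) [0.543 0.279 0.1  ] (432, 215) [0.549 0.278 0.098] (440, 215) [0.557 0.278 0.095] 
(385, 240) [0.525 0.241 0.064] (392, 240) [0.529 0.244 0.071] (396, 240) [0.534 0.244 0.07 ] (400, 240) [0.528 0.253 0.092] (404, 240) [0.53  0.255 0.095] (408, 240) [0.531 0.258 0.102] (412, 240) [0.535 0.257 0.101] (416, 240) [0.538 0.257 0.101] (420, 240) [0.542 0.257 0.1  ] (425, 240) [0.546 0.257 0.099] (432, 240) [0.553 0.256 0.097] (440, 240) [0.563 0.253 0.091] 
shift cm [12.93  0.43  0.12] rot deg [-2.5 -0.1 -0. ]
shift cm [12.93  0.43  0.12] rot deg [ 1.775e+02 -0.000e+00  1.000e-01]
shift cm [17.13  0.43  0.13] rot deg [-2.5 -0.1 -0. ]
shift cm [17.13  0.43  0.13] rot deg [ 1.775e+02 -0.000e+00  1.000e-01]
```

Request:
jog_arm([
  {"translation":[4,0.4,-0.1],"rot":[-2.5,0,0],"fingers":0},
  {"translation":[8,0.4,-0.1],"rot":[-2.5,0,0],"fingers":0},
  {"translation":[12,0.4,-0.1],"rot":[-2.5,0,0],"fingers":0},
  {"translation":[14.5,0.4,-0.1],"rot":[-2.5,0,0],"fingers":0},
  {"translation":[16,0.4,-0.1],"rot":[-2.5,0,0],"fingers":0},
  {"translation":[16.8,0.4,-0.1],"rot":[-2.5,0,0],"fingers":0},
  {"translation":[16.8,0.4,-0.1],"rot":[-2.5,0,0],"fingers":0},
  {"translation":[16.8,0.4,-0.1],"rot":[-2.5,0,0],"fingers":0},
], grip_force=20)

```text
t: 3.25
tool_pos: [0.4298, 0.2807, 0.0225]
ee_rot: [-0.033, 1.569, 0.035]
contact_force: [-0.1, -0.6, -0.3]
gripper_width: 0.0884
```

Run:
```python
from h import *
o=st();p,d=get_image('wrist');cv2.imwrite('pics/w3.png',p)
```

```text
t 3.25 p [0.4298 0.2807 0.0225] toolx [ 0.001  0.001 -1.   ] toolz [0.999 0.043 0.001] q [-0.58  0.92 -0.15  2.03  0.57  0.23 -1.19] F [-0.1 -0.6 -0.3] w 0.0884
```

View pics/w3.png

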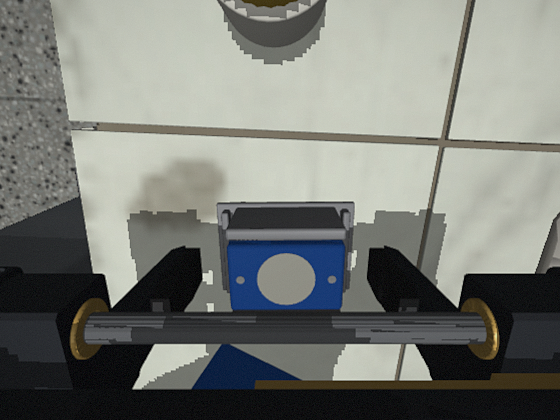

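The carrier sits centred between the fingers, tile at (287,279). Closing, then a small lift.

Request:
jog_arm([
  {"translation":[0,0,0],"rot":[0,0,0],"fingers":1},
  {"translation":[0,0,0],"rot":[0,0,0],"fingers":1},
  {"translation":[0,0,0],"rot":[0,0,0],"fingers":1},
  {"translation":[0,0,0],"rot":[0,0,0],"fingers":1},
  {"translation":[0,0,0],"rot":[0,0,0],"fingers":1},
  {"translation":[-0.5,0,0],"rot":[0,0,0],"fingers":1},
  {"translation":[-2.5,0,0],"rot":[0,0,0],"fingers":1},
  {"translation":[-5,0,0],"rot":[0,0,0],"fingers":1},
], grip_force=25)

```text
t: 4.3
tool_pos: [0.4286, 0.2801, 0.0719]
ee_rot: [-0.036, 1.572, 0.034]
contact_force: [0.1, -0.6, -2.0]
gripper_width: 0.0554
```

Run:
```python
from h import *
o=st();p,d=get_image('wrist');cv2.imwrite('pics/w4.png',p)
go(o,(.43,.282,.13),2.5)
go(o,(.43,.04,.13),2.5)
```

```text
t 4.3 p [0.4286 0.2801 0.0719] toolx [-0.001 -0.001 -1.   ] toolz [ 0.999  0.044 -0.002] q [-0.52  0.83 -0.24  2.02  0.54  0.35 -1.15] F [ 0.1 -0.6 -2. ] w 0.0554
shift cm [-5.81  0.18  0.14] rot deg [ 0.  -0.1  0.1]
shift cm [-5.81  0.18  0.14] rot deg [-1.8e+02 -1.0e-01 -1.0e-01]
shift cm [ -5.78 -24.    -0.92] rot deg [ 0.  -0.1  0.1]
shift cm [ -5.78 -24.    -0.92] rot deg [-1.8e+02 -1.0e-01 -1.0e-01]
```

View pics/w4.png

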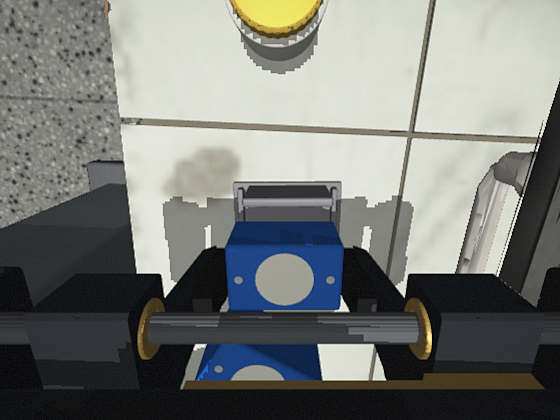

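Gripped (opening 55 mm) and clear of the dock. Carrying it to a free spot at about (0.42, 0.035).

Request:
jog_arm([
  {"translation":[-4,0,0],"rot":[0,0,0],"fingers":1},
  {"translation":[-6,-3,-0.3],"rot":[0,0,0],"fingers":1},
  {"translation":[-6,-8,-0.7],"rot":[0,0,0],"fingers":1},
  {"translation":[-6,-13,-1],"rot":[0,0,0],"fingers":1},
  {"translation":[-6,-18,-1.4],"rot":[0,0,0],"fingers":1},
  {"translation":[-5,-22,-1.7],"rot":[0,0,0],"fingers":1},
  {"translation":[-3,-24.5,-1.9],"rot":[0,0,0],"fingers":1},
  {"translation":[0,-24.5,-1.9],"rot":[0,0,0],"fingers":1},
])

```text
t: 5.35
tool_pos: [0.421, 0.0321, 0.0715]
ee_rot: [-0.031, 1.57, 0.029]
contact_force: [-0.3, 0.7, -2.3]
gripper_width: 0.0557
```

Run:
```python
from h import *
o=st();p,d=get_image('wrist');cv2.imwrite('pics/w5.png',p)
st()
```

```text
t 5.35 p [0.421  0.0321 0.0715] toolx [ 0.001 -0.001 -1.   ] toolz [0.999 0.038 0.001] q [-0.14  0.79 -0.07  2.29  0.77  0.08 -0.92] F [-0.3  0.7 -2.3] w 0.0557
t 5.4 p [0.42   0.034  0.0686] toolx [-0.003 -0.001 -1.   ] toolz [ 0.999  0.042 -0.003] q [-0.15  0.8  -0.07  2.29  0.77  0.07 -0.92] F [-0.   0.2 -4.9] w 0.0557
```

View pics/w5.png

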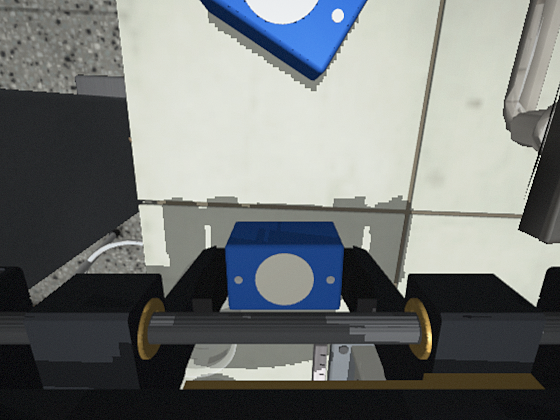

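Joint 6 reads 0.07, close to its 0.04 limit at this short reach. I'll set down further out, at about (0.48, 0.012), clear of the oven door and hood.

Request:
jog_arm([
  {"translation":[0,-1.2,3],"rot":[0,0,0],"fingers":1},
  {"translation":[0,-2.5,5.9],"rot":[0,0,0],"fingers":1},
  {"translation":[2,-2.5,5.9],"rot":[0,0,0],"fingers":1},
  {"translation":[3.6,-2.5,5.9],"rot":[0,0,0],"fingers":1},
  {"translation":[4.6,-2.5,5.9],"rot":[0,0,0],"fingers":1},
  {"translation":[5,-2.5,5.9],"rot":[0,0,0],"fingers":1},
  {"translation":[5.2,-2.5,5.9],"rot":[0,0,0],"fingers":1},
  {"translation":[5.3,-2.5,5.9],"rot":[0,0,0],"fingers":1},
])

```text
t: 6.4
tool_pos: [0.4812, 0.0126, 0.019]
ee_rot: [-0.034, 1.57, 0.034]
contact_force: [-0.8, 0.7, -1.7]
gripper_width: 0.0553
```

Run:
```python
from h import *
o=st()
```

```text
t 6.4 p [0.4812 0.0126 0.019 ] toolx [ 0.001  0.    -1.   ] toolz [0.999 0.044 0.001] q [-0.04  0.92 -0.13  2.13  0.82  0.14 -0.89] F [-0.8  0.7 -1.7] w 0.0553
```

Request:
jog_arm([
  {"translation":[0.1,0,0],"rot":[0,0,0],"fingers":1},
  {"translation":[0.2,0,0],"rot":[0,0,0],"fingers":1},
  {"translation":[0.2,0,0],"rot":[0,0,0],"fingers":0.2},
  {"translation":[0.2,0,0],"rot":[0,0,0],"fingers":0.1},
  {"translation":[0.1,0,0],"rot":[0,0,0],"fingers":0.1},
  {"translation":[-2,0,0],"rot":[0,0,0],"fingers":0.1},
  {"translation":[-6,0,0],"rot":[0,0,0],"fingers":0.1},
  {"translation":[-10,0,0],"rot":[10,0,0],"fingers":0.1},
])

```text
t: 7.4
tool_pos: [0.4806, 0.0123, 0.1196]
ee_rot: [0.107, 1.569, -0.106]
contact_force: [0.2, 0.2, -0.0]
gripper_width: 0.0794
```

Request:
jog_arm([
  {"translation":[-2,0,0],"rot":[10,0,0],"fingers":0.1},
  {"translation":[-2,0,0],"rot":[20,0,0],"fingers":0.1},
  {"translation":[-2,0,0],"rot":[30,0,0],"fingers":0.1},
  {"translation":[-2,0,0],"rot":[40,0,0],"fingers":0.1},
  {"translation":[-2,0,0],"rot":[50,0,0],"fingers":0.1},
  {"translation":[-2,0,0],"rot":[60,0,0],"fingers":0.1},
  {"translation":[-2,0,0],"rot":[70,0,0],"fingers":0.2},
  {"translation":[-2,0,0],"rot":[80,0,0],"fingers":0.25},
])

```text
t: 8.4
tool_pos: [0.4808, 0.0125, 0.1387]
ee_rot: [1.181, 1.227, -1.181]
contact_force: [0.2, -0.2, -0.1]
gripper_width: 0.0664
```

Run:
```python
from h import *
o=st();p,d=get_image('wrist');cv2.imwrite('pics/w6.png',p);np.savez('pics/w6.npz',p=p,d=d,tp=o['tool_pos'],er=o['ee_rot'])
K,C=cam('wrist',o)
hsv=cv2.cvtColor(p,cv2.COLOR_BGR2HSV)
w=((hsv[...,1]<90)&(hsv[...,2]>110)).astype(np.uint8)
u=proj(K,C,(.48,.012,.034));print(u)
m=cv2.inRange(hsv,(105,120,60),(125,255,255))
cs,_=cv2.findContours(m,cv2.RETR_EXTERNAL,cv2.CHAIN_APPROX_NONE)
for c in sorted(cs,key=cv2.contourArea)[-2:]:
    P=np.array([ray(K,C,q[0],.034)[:2] for q in c])*1000
    print(cv2.contourArea(c),cv2.boundingRect(c),cv2.minAreaRect(P.astype(np.float32)))
n,l,s,c=cv2.connectedComponentsWithStats(w)
for i in range(1,n):
    if s[i,4]<2500 and s[i,4]>6 and np.hypot(*(c[i]-u))<60: print(s[i],np.round(c[i],1),np.round(ray(K,C,c[i],.034),4))
```

```text
t 8.4 p [0.4808 0.0125 0.1387] toolx [-0.  0. -1.] toolz [ 0.038 -0.999 -0.   ] q [-0.09  0.68 -0.04  2.09  0.08  0.38 -1.73] F [ 0.2 -0.2 -0.1] w 0.0664
[286.03911755 205.60976333]
2664.0 (263, 166, 43, 68) ((484.362060546875, 13.935302734375), (59.468544006347656, 35.06972122192383), 2.2469990253448486)
3304.0 (70, 210, 96, 65) ((428.978515625, 162.6016082763672), (59.031742095947266, 82.14651489257812), 60.603553771972656)
[282 177   5   5  21] [284. 179.] [0.5032 0.0146 0.034 ]
[268 189  33  32 829] [284.  204.2] [0.4812 0.0138 0.034 ]
[282 227   5   4  18] [284.2 228.5] [0.4589 0.0128 0.034 ]
```

View pics/w6.png

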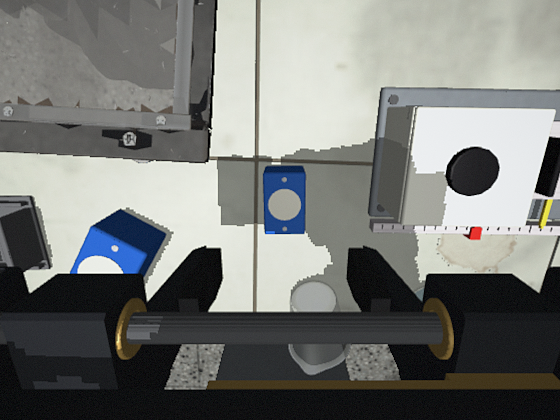

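The carrier stands upright on the worktop with its tile at (284,204), i.e. world (0.481, 0.014) and yaw 2.3°. The jaws now lie across its long sides.

Request:
jog_arm([
  {"translation":[3.5,0,-0.1],"rot":[0,0,0],"fingers":0.25},
  {"translation":[7,0,-0.1],"rot":[0,0,0],"fingers":0.25},
  {"translation":[9.5,0,-0.1],"rot":[0,0,0],"fingers":0.25},
  {"translation":[11,0,-0.1],"rot":[0,0,0],"fingers":0.25},
  {"translation":[11.8,0,-0.1],"rot":[0,0,0],"fingers":0.25},
  {"translation":[11.9,0,-0.1],"rot":[0,0,0],"fingers":0.5},
  {"translation":[11.9,0,-0.1],"rot":[0,0,0],"fingers":1},
  {"translation":[11.9,0,-0.1],"rot":[0,0,0],"fingers":1},
])

```text
t: 9.45
tool_pos: [0.4815, 0.0135, 0.0203]
ee_rot: [1.178, 1.229, -1.176]
contact_force: [1.0, 0.8, 0.9]
gripper_width: 0.0383
```

Request:
jog_arm([
  {"translation":[0,0,0],"rot":[0,0,0],"fingers":1},
  {"translation":[0,0,0],"rot":[0,0,0],"fingers":1},
  {"translation":[-0.5,0,0],"rot":[0,0,0],"fingers":1},
  {"translation":[-3,0,0],"rot":[0,0,0],"fingers":1},
  {"translation":[-8,0,0],"rot":[0,0,0],"fingers":1},
  {"translation":[-13,0,0],"rot":[0,0,0],"fingers":1},
  {"translation":[-16,0,0],"rot":[-5,0,0],"fingers":1},
  {"translation":[-16,0,0],"rot":[-10,0,0],"fingers":1},
])

```text
t: 10.45
tool_pos: [0.4821, 0.0135, 0.1821]
ee_rot: [1.047, 1.302, -1.042]
contact_force: [0.3, 1.6, -3.8]
gripper_width: 0.0359
```

Run:
```python
from h import *
o=st();p,d=get_image('wrist');cv2.imwrite('pics/w7.png',p)
p,d=get_image('top');cv2.imwrite('pics/t7.png',cv2.resize(p[150:280,200:420],None,fx=3,fy=3))
```

```text
t 10.45 p [0.4821 0.0135 0.1821] toolx [ 0.005  0.    -1.   ] toolz [ 0.219 -0.976  0.001] q [-0.05  0.6  -0.11  2.05  0.13  0.49 -1.61] F [ 0.3  1.6 -3.8] w 0.0359
```

View pics/w7.png

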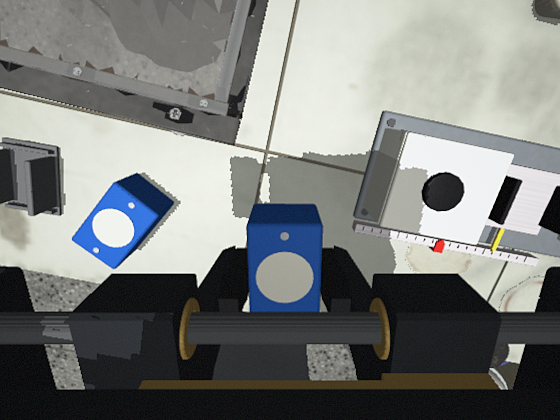

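Held by the long sides (opening 36 mm). Now over the reader, with the jaws turned to world x, for a look.

Request:
jog_arm([
  {"translation":[0,-0.5,4],"rot":[-9.5,0,0],"fingers":1},
  {"translation":[0,-1,8],"rot":[-19,0,0],"fingers":1},
  {"translation":[0,-1.5,12],"rot":[-29,0,0],"fingers":1},
  {"translation":[0,-2,16],"rot":[-39,0,0],"fingers":1},
  {"translation":[0,-2.5,20],"rot":[-48,0,0],"fingers":1},
  {"translation":[0,-3,24],"rot":[-58,0,0],"fingers":1},
  {"translation":[0,-3.6,28],"rot":[-68,0,0],"fingers":1},
  {"translation":[0,-4.1,31.2],"rot":[-77.5,0,0],"fingers":1},
])

```text
t: 11.55
tool_pos: [0.5072, -0.3018, 0.1785]
ee_rot: [-0.001, 1.573, 0.002]
contact_force: [-0.5, 0.3, -2.8]
gripper_width: 0.0356
```

Run:
```python
from h import *
get_image('top')
o=st();p,d=get_image('wrist');cv2.imwrite('pics/w8.png',p);np.savez('pics/w8.npz',p=p,d=d,tp=o['tool_pos'],er=o['ee_rot'])
```

```text
t 11.6 p [ 0.5065 -0.3079  0.178 ] toolx [-0.003 -0.004 -1.   ] toolz [ 1.     0.001 -0.003] q [ 0.8   0.78 -0.59  1.71  0.56  0.83 -0.05] F [-0.5 -4.7 -3.5] w 0.0359
```

View pics/w8.png

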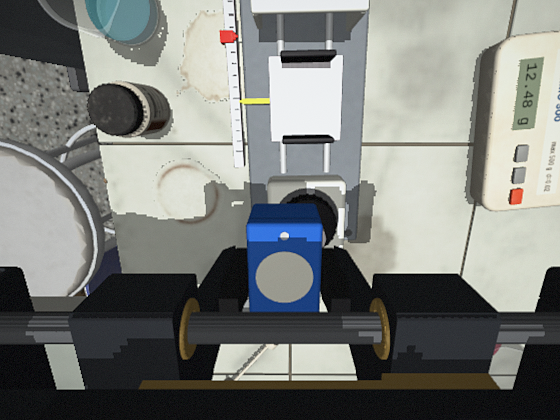

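The stage is at (306,97), between the black walls at (308,56) and (309,139). The yellow pointer is at (255,101) and the red mark at (229,37), both on the rail side. Zooming in to measure.

Run:
```python
from h import *
z=np.load('pics/w8.npz');p=z['p'];d=z['d'];o={'tool_pos':z['tp'],'ee_rot':z['er']}
K,C=cam('wrist',o)
cv2.imwrite('pics/c8.png',cv2.resize(p[20:170,205:355],None,fx=4,fy=4,interpolation=cv2.INTER_CUBIC))
hsv=cv2.cvtColor(p,cv2.COLOR_BGR2HSV)
for n,lo,hi,zz in [('yel',(22,120,120),(35,255,255),.021),('red',(0,150,120),(6,255,255),.021)]:
    m=cv2.inRange(hsv,lo,hi);m[:, :205]=0;m[:,355:]=0;m[160:]=0
    ys,xs=np.nonzero(m);print(n,len(xs),xs.min(),xs.max(),ys.min(),ys.max())
    for x in range(xs.min(),xs.max()+1):
        q=ys[xs==x]
        if len(q): print(x,q.min(),q.max(),np.round(ray(K,C,(x,q.mean()),zz)[:2],4),end=';')
    print()
# white stage floor extents
w=((hsv[...,1]<60)&(hsv[...,2]>150)).astype(np.uint8);
n,l,s,c=cv2.connectedComponentsWithStats(w)
i=l[97,306];print(s[i],c[i],dep(K,C,(306,97),d[97,306]))
for u,v in [(308,55),(308,51),(308,60),(309,135),(309,139),(309,143)]: print((u,v),p[v,u],np.round(dep(K,C,(u,v),d[v,u]),4))
```

```text
yel 142 240 269 98 103
240 100 102 [ 0.4647 -0.2222];241 100 102 [ 0.4656 -0.2222];242 99 103 [ 0.4666 -0.2222];243 99 102 [ 0.4675 -0.2217];244 99 103 [ 0.4684 -0.2222];245 99 103 [ 0.4694 -0.2222];246 99 103 [ 0.4703 -0.2222];247 99 103 [ 0.4712 -0.2222];248 99 103 [ 0.4722 -0.2222];249 99 103 [ 0.4731 -0.2222];250 99 103 [ 0.474  -0.2222];251 99 103 [ 0.475  -0.2222];252 99 103 [ 0.4759 -0.2222];253 99 103 [ 0.4768 -0.2222];254 99 103 [ 0.4778 -0.2222];255 99 103 [ 0.4787 -0.2222];256 99 103 [ 0.4796 -0.2222];257 99 103 [ 0.4806 -0.2222];258 99 103 [ 0.4815 -0.2222];259 99 103 [ 0.4824 -0.2222];260 99 103 [ 0.4834 -0.2222];261 99 103 [ 0.4843 -0.2222];262 99 103 [ 0.4852 -0.2222];263 99 103 [ 0.4862 -0.2222];264 99 103 [ 0.4871 -0.2222];265 99 103 [ 0.488  -0.2222];266 99 103 [ 0.489  -0.2222];267 99 103 [ 0.4899 -0.2222];268 98 103 [ 0.4908 -0.2217];269 102 102 [ 0.4918 -0.2231];
red 182 220 237 31 42
220 31 39 [ 0.4495 -0.1673];221 31 42 [ 0.4503 -0.1684];222 31 42 [ 0.4511 -0.1684];223 31 42 [ 0.452  -0.1684];224 31 42 [ 0.4529 -0.1684];225 31 42 [ 0.4538 -0.1684];226 31 42 [ 0.4547 -0.1684];227 31 42 [ 0.4556 -0.1684];228 31 42 [ 0.4564 -0.1684];229 31 42 [ 0.4573 -0.1684];230 31 42 [ 0.4582 -0.1684];231 31 42 [ 0.4591 -0.1684];232 31 42 [ 0.46   -0.1684];233 32 41 [ 0.4608 -0.1684];234 33 39 [ 0.4617 -0.168 ];235 34 39 [ 0.4626 -0.1684];236 35 37 [ 0.4635 -0.168 ];237 35 37 [ 0.4644 -0.168 ];
[  242     0   271   248 33681] [365.86912503  86.01428105] [ 0.52595436 -0.21877175  0.02515942]
(308, 55) [48 45 46] [ 0.5246 -0.189   0.0596]
(308, 51) [51 51 53] [ 0.5245 -0.1862  0.0599]
(308, 60) [5 2 5] [ 0.5262 -0.1895  0.037 ]
(309, 135) [26 25 27] [ 0.5283 -0.2515  0.0412]
(309, 139) [80 79 79] [ 0.527  -0.2534  0.0594]
(309, 143) [47 46 43] [ 0.5309 -0.2619  0.0098]
```

View pics/c8.png

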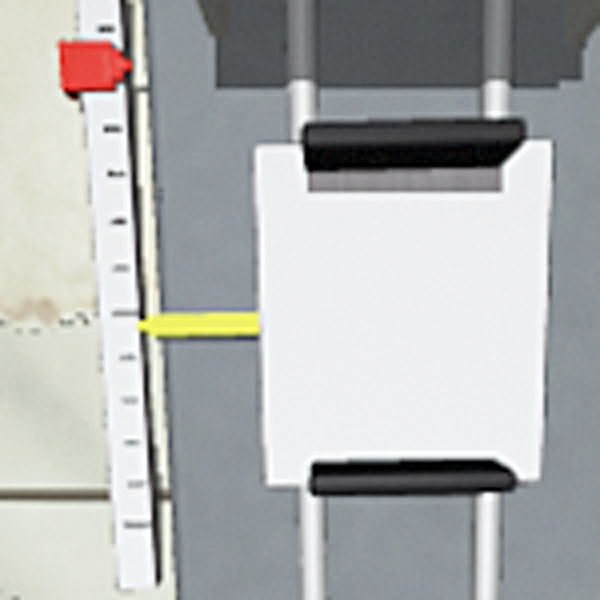

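Run:
```python
from h import *
z=np.load('pics/w8.npz');p=z['p'];d=z['d'];o={'tool_pos':z['tp'],'ee_rot':z['er']}
K,C=cam('wrist',o)
g=cv2.cvtColor(p,cv2.COLOR_BGR2GRAY)
for u in (295,308,322): print(u,'top',g[47:64,u].tolist(),'bot',g[131:147,u].tolist())
f=lambda a,b:np.round(ray(K,C,(205+a/4,20+b/4),.06),4)
print('upper L/R back edge',f(304,122),f(526,122),'lower L/R outer edge',f(312,494),f(516,494))
for v in (54,55,56,57,58,136,137,138): print(v,ray(K,C,(308,v),.06)[1].round(4))
# plate side edges z=.026 : L at rows, R
for v in (70,90,110,125):
    row=g[v].astype(int); l=np.argmax(np.diff(row[262:285]))+262+.5; rr=np.argmin(np.diff(row[330:350]))+330+.5
    print(v,np.round(ray(K,C,(l,v),.026),4),np.round(ray(K,C,(rr,v),.026),4))
# rail left edge for yaw
# carrier in hand
u=proj(K,C,np.array(o['tool_pos'])+[0,0,.014]);print('TCP proj at carrier top',u)
hsv=cv2.cvtColor(p,cv2.COLOR_BGR2HSV)
w=((hsv[...,1]<90)&(hsv[...,2]>110)).astype(np.uint8);n,l,s,c=cv2.connectedComponentsWithStats(w);print(s[l[280,285]],c[l[280,285]],ray(K,C,c[l[280,285]],o['tool_pos'][2]+.014)-o['tool_pos'])
```

```text
295 top [149, 153, 161, 99, 42, 63, 69, 73, 55, 26, 2, 3, 11, 5, 0, 62, 136] bot [241, 243, 253, 206, 78, 0, 0, 26, 82, 84, 62, 35, 32, 138, 162, 153]
308 top [149, 156, 115, 46, 52, 65, 66, 68, 46, 20, 8, 8, 7, 3, 0, 95, 144] bot [241, 244, 255, 187, 26, 4, 0, 44, 77, 80, 58, 26, 42, 134, 155, 149]
322 top [152, 158, 104, 36, 57, 61, 67, 59, 32, 4, 13, 10, 6, 9, 0, 126, 151] bot [241, 244, 255, 183, 0, 7, 15, 53, 75, 66, 48, 25, 53, 124, 140, 135]
upper L/R back edge [ 0.5036 -0.1859  0.06  ] [ 0.5466 -0.1859  0.06  ] lower L/R outer edge [ 0.5051 -0.2571  0.06  ] [ 0.5482 -0.257   0.06  ]
54 -0.1883
55 -0.1891
56 -0.1898
57 -0.1905
58 -0.1912
136 -0.2508
137 -0.2516
138 -0.2525
70 [ 0.492  -0.1961  0.026 ] [ 0.5579 -0.1961  0.026 ]
90 [ 0.4926 -0.2128  0.026 ] [ 0.558  -0.2128  0.026 ]
110 [ 0.4933 -0.2302  0.026 ] [ 0.5581 -0.2301  0.026 ]
125 [ 0.4931 -0.2436  0.026 ] [ 0.5588 -0.2436  0.026 ]
TCP proj at carrier top [284.04550189 278.97342578]
[ 255  251   58   52 2343] [283.92872386 276.77934272] [-5.74039713e-05  1.20997187e-03  1.40000000e-02]
```

Cradle centre is about (0.5258, -0.2212) with the reader's yaw at 1.2°. The wall outer spacing reads 71 mm against 72 given, so that agrees. The pointer is 54 mm short of the mark, inside the 40–68 range. Next I hover just above the walls.

Run:
```python
from h import *
o=st()
go(o,(.5258,-.222,.095),1.2)
```

```text
t 11.65 p [ 0.5064 -0.3052  0.1779] toolx [-0.003 -0.002 -1.   ] toolz [ 1.    -0.007 -0.003] q [ 0.79  0.78 -0.59  1.72  0.56  0.83 -0.06] F [-0.3 -0.  -3. ] w 0.0355
shift cm [8.28 8.35 1.91] rot deg [-1.6 -0.2  0.1]
shift cm [8.28 8.35 1.91] rot deg [1.784e+02 1.000e-01 3.000e-01]
```

Request:
jog_arm([
  {"translation":[0,1,0.3],"rot":[-1.6,0,0],"fingers":1},
  {"translation":[0,3,0.8],"rot":[-1.6,0,0],"fingers":1},
  {"translation":[1,5.5,1.3],"rot":[-1.6,0,0],"fingers":1},
  {"translation":[3,7.5,1.7],"rot":[-1.6,0,0],"fingers":1},
  {"translation":[5.5,8.3,1.9],"rot":[-1.6,0,0],"fingers":1},
  {"translation":[7.5,8.3,1.9],"rot":[-1.6,0,0],"fingers":1},
  {"translation":[8.3,8.3,1.9],"rot":[-1.6,0,0],"fingers":1},
  {"translation":[8.3,8.3,1.9],"rot":[-1.6,0,0],"fingers":1},
])

```text
t: 12.65
tool_pos: [0.5274, -0.2155, 0.0967]
ee_rot: [-0.023, 1.571, 0.024]
contact_force: [0.2, 0.2, -2.4]
gripper_width: 0.0356
```

Run:
```python
from h import *
get_image('top')
o=st();p,d=get_image('wrist');cv2.imwrite('pics/w9.png',p);np.savez('pics/w9.npz',p=p,d=d,tp=o['tool_pos'],er=o['ee_rot'])
st()
K,C=cam('wrist',o)
hsv=cv2.cvtColor(p,cv2.COLOR_BGR2HSV)
w=((hsv[...,1]<90)&(hsv[...,2]>110)).astype(np.uint8);n,l,s,c=cv2.connectedComponentsWithStats(w);i=l[280,285];print(s[i],c[i],ray(K,C,c[i],o['tool_pos'][2]+.014))
cv2.imwrite('pics/c9.png',cv2.resize(p[150:320,200:380],None,fx=4,fy=4,interpolation=cv2.INTER_CUBIC))
```

```text
t 12.7 p [ 0.5278 -0.2161  0.0972] toolx [ 0.  0. -1.] toolz [1.    0.029 0.   ] q [ 0.59  0.86 -0.49  1.84  0.67  0.62 -0.29] F [ 0.9 -0.1 -1.7] w 0.036
t 12.75 p [ 0.528  -0.2165  0.0975] toolx [ 0.001 -0.    -1.   ] toolz [1.    0.028 0.001] q [ 0.59  0.86 -0.49  1.84  0.67  0.62 -0.29] F [ 0.3 -0.8 -1.8] w 0.0357
[ 255  251   58   52 2346] [283.91815857 276.73998295] [ 0.52770816 -0.21488335  0.11115902]
```

View pics/c9.png

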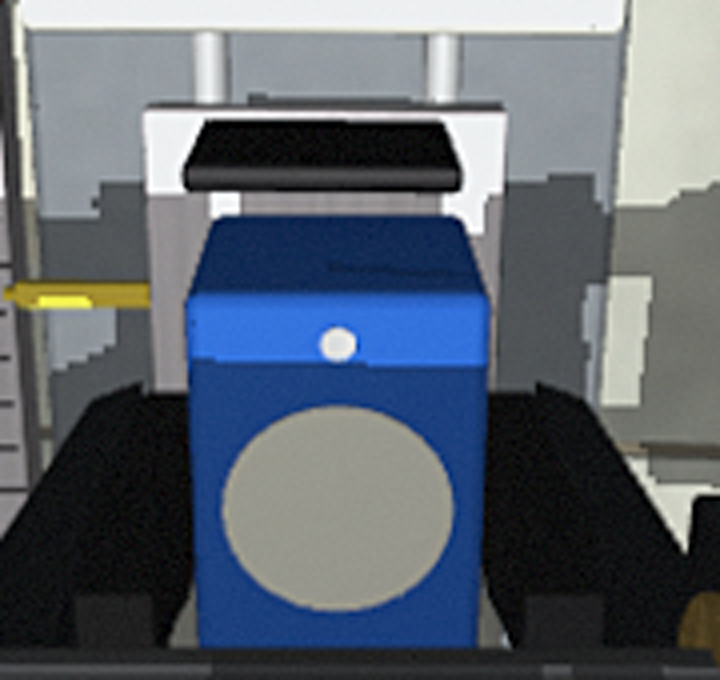

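View pics/w9.png

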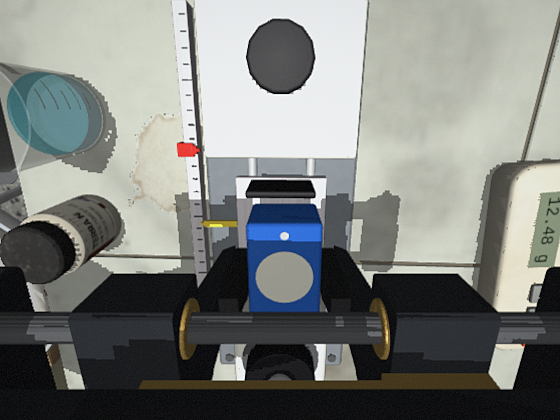

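Run:
```python
from h import *
z=np.load('pics/w9.npz');p=z['p'];o={'tool_pos':z['tp'],'ee_rot':z['er']}
K,C=cam('wrist',o);g=cv2.cvtColor(p,cv2.COLOR_BGR2GRAY);tz=o['tool_pos'][2]
print(g[176:215,284].tolist())
f=lambda a,b,h:np.round(ray(K,C,(200+a/4-.4,150+b/4-.4),h),4)
print('wall top outer/inner',f(320,167,.06),f(320,190,.06),'wall L/R inner top',f(184,188,.06),f(462,188,.06))
print('carrier end: top',f(338,293,tz+.014),'bottom',f(338,217,tz-.02),'LR top',f(189,293,tz+.014),f(489,293,tz+.014))
o=r.get_obs();go(o,(.5258,-.222,.095),1.2)
```

```text
[76, 117, 237, 180, 29, 3, 20, 7, 12, 11, 3, 7, 5, 6, 7, 22, 54, 79, 74, 52, 35, 15, 125, 152, 145, 147, 155, 105, 41, 32, 37, 42, 36, 38, 38, 42, 36, 43, 40]
wall top outer/inner [ 0.5242 -0.1855  0.06  ] [ 0.5243 -0.1892  0.06  ] wall L/R inner top [ 0.5032 -0.1895  0.06  ] [ 0.5462 -0.1883  0.06  ]
carrier end: top [ 0.527  -0.187   0.1112] bottom [ 0.527  -0.1883  0.0772] LR top [ 0.5099 -0.1875  0.1112] [ 0.5443 -0.1865  0.1112]
shift cm [ 0.25 -0.54 -0.24] rot deg [0.4 0.1 0. ]
shift cm [ 0.25 -0.54 -0.24] rot deg [-1.796e+02 -0.000e+00  1.000e-01]
```

Request:
jog_arm([
  {"translation":[0,-0.5,-0.2],"rot":[0.4,0,0],"fingers":1},
  {"translation":[0,-0.5,-0.2],"rot":[0.4,0,0],"fingers":1},
  {"translation":[0,-0.5,-0.2],"rot":[0.4,0,0],"fingers":1},
  {"translation":[0.5,-0.5,-0.2],"rot":[0.4,0,0],"fingers":1},
  {"translation":[1,-0.5,-0.2],"rot":[0.4,0,0],"fingers":1},
  {"translation":[1.5,-0.5,-0.2],"rot":[0.4,0,0],"fingers":1},
  {"translation":[1.5,-0.5,-0.2],"rot":[0.4,0,0],"fingers":1},
  {"translation":[1.5,-0.5,-0.2],"rot":[0.4,0,0],"fingers":1},
])

```text
t: 13.75
tool_pos: [0.5257, -0.222, 0.0817]
ee_rot: [-0.017, 1.571, 0.017]
contact_force: [0.9, -0.4, -2.2]
gripper_width: 0.0357
```

Run:
```python
from h import *
o=st();p,d=get_image('wrist');np.savez('pics/w10.npz',p=p,d=d,tp=o['tool_pos'],er=o['ee_rot'])
st()
cv2.imwrite('pics/c10.png',cv2.resize(p[150:320,200:380],None,fx=4,fy=4,interpolation=cv2.INTER_CUBIC))
```

```text
t 13.75 p [ 0.5257 -0.222   0.0817] toolx [ 0.  0. -1.] toolz [1.    0.021 0.   ] q [ 0.59  0.88 -0.47  1.84  0.69  0.59 -0.3 ] F [ 0.9 -0.4 -2.2] w 0.0357
t 13.8 p [ 0.5258 -0.222   0.0818] toolx [ 0. -0. -1.] toolz [1.    0.021 0.   ] q [ 0.59  0.88 -0.47  1.84  0.69  0.59 -0.3 ] F [ 0.2 -0.5 -1.3] w 0.0358
```

View pics/c10.png

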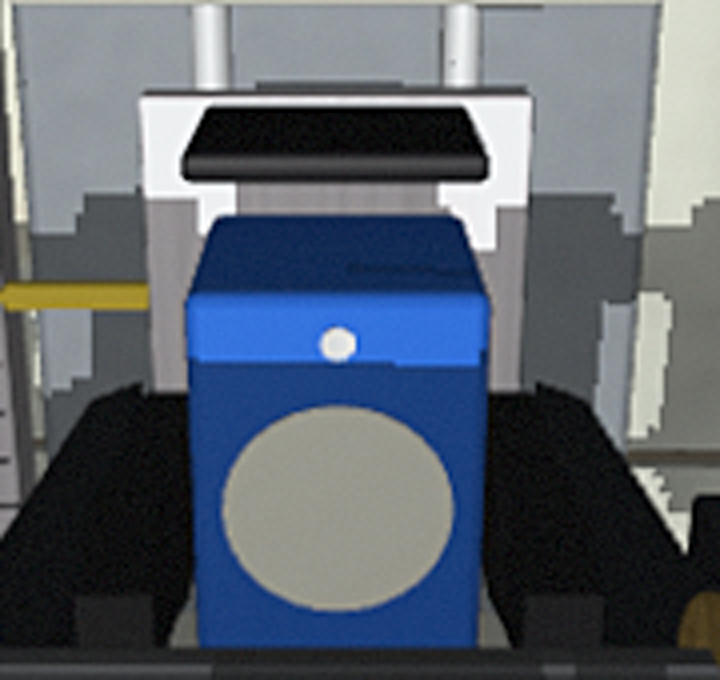

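Run:
```python
from h import *
z=np.load('pics/w10.npz');p=z['p'];o={'tool_pos':z['tp'],'ee_rot':z['er']}
K,C=cam('wrist',o);tz=o['tool_pos'][2]
f=lambda a,b,h:np.round(ray(K,C,(200+a/4-.4,150+b/4-.4),h),4)
print('wall top outer/inner',f(330,155,.06),f(330,181,.06),'wall L/R',f(183,178,.06),f(489,178,.06))
print('carrier end: top',f(338,293,tz+.014),'bottom',f(338,216,tz-.02),'LR top',f(189,293,tz+.014),f(489,293,tz+.014))
```

```text
wall top outer/inner [ 0.5238 -0.1856  0.06  ] [ 0.5239 -0.1894  0.06  ] wall L/R [ 0.5031 -0.1894  0.06  ] [ 0.5464 -0.1885  0.06  ]
carrier end: top [ 0.5251 -0.1929  0.0957] bottom [ 0.5251 -0.1941  0.0617] LR top [ 0.508  -0.1933  0.0957] [ 0.5424 -0.1925  0.0957]
```

The gap to the upper wall is about 3–4 mm against 3 nominal, and x is centred. Lowering slowly.

Request:
jog_arm([
  {"translation":[0.5,0,0],"rot":[0,0,0],"fingers":1},
  {"translation":[1,0,0],"rot":[0,0,0],"fingers":1},
  {"translation":[1.5,0,0],"rot":[0,0,0],"fingers":1},
  {"translation":[2,0,0],"rot":[0,0,0],"fingers":1},
  {"translation":[2.5,0,0],"rot":[0,0,0],"fingers":1},
  {"translation":[2.9,0,0],"rot":[0,0,0],"fingers":1},
  {"translation":[3.2,0,0],"rot":[0,0,0],"fingers":1},
  {"translation":[3.4,0,0],"rot":[0,0,0],"fingers":1},
])

```text
t: 14.8
tool_pos: [0.5256, -0.222, 0.0476]
ee_rot: [-0.017, 1.571, 0.016]
contact_force: [0.0, -0.4, -1.8]
gripper_width: 0.0356
```

Run:
```python
from h import *
o=st()
```

```text
t 14.8 p [ 0.5256 -0.222   0.0476] toolx [ 0. -0. -1.] toolz [1.    0.021 0.   ] q [ 0.56  0.93 -0.43  1.85  0.73  0.52 -0.34] F [ 0.  -0.4 -1.8] w 0.0356
```

Request:
jog_arm([
  {"translation":[0.1,0,0],"rot":[0,0,0],"fingers":1},
  {"translation":[0.2,0,0],"rot":[0,0,0],"fingers":1},
  {"translation":[0.2,0,0],"rot":[0,0,0],"fingers":1},
  {"translation":[0.2,0,0],"rot":[0,0,0],"fingers":0.4},
  {"translation":[0.2,0,0],"rot":[0,0,0],"fingers":0.2},
  {"translation":[0.1,0,0],"rot":[0,0,0],"fingers":0.2},
  {"translation":[-1,0,0],"rot":[0,0,0],"fingers":0.2},
  {"translation":[-4,0,0],"rot":[0,0,0],"fingers":0.2},
])

```text
t: 15.8
tool_pos: [0.5248, -0.2218, 0.0877]
ee_rot: [-0.016, 1.573, 0.017]
contact_force: [0.4, -0.5, 0.3]
gripper_width: 0.0702
```

Request:
jog_arm([
  {"translation":[-4,-0.5,0],"rot":[0,0,0],"fingers":0.1},
  {"translation":[-8,-3,0],"rot":[0,0,0],"fingers":0.1},
  {"translation":[-10,-6,0],"rot":[0,0,0],"fingers":0.1},
  {"translation":[-10,-9,0],"rot":[0,0,0],"fingers":0.1},
  {"translation":[-10,-12,0],"rot":[0,0,0],"fingers":0.1},
  {"translation":[-10,-14,0],"rot":[0,0,0],"fingers":0.1},
  {"translation":[-10,-14,0],"rot":[0,0,0],"fingers":0.1},
  {"translation":[-10,-14,0],"rot":[0,0,0],"fingers":0.1},
])

```text
t: 16.8
tool_pos: [0.5289, -0.3602, 0.1878]
ee_rot: [-0.017, 1.571, 0.019]
contact_force: [-0.1, 0.8, 0.3]
gripper_width: 0.0796
```

Run:
```python
from h import *
get_image('top')
o=st();p,d=get_image('wrist');cv2.imwrite('pics/w11.png',p);np.savez('pics/w11.npz',p=p,d=d,tp=o['tool_pos'],er=o['ee_rot'])
```

```text
t 16.85 p [ 0.529  -0.36    0.1879] toolx [ 0.     0.001 -1.   ] toolz [1.    0.023 0.   ] q [ 0.85  0.83 -0.62  1.55  0.55  0.94  0.08] F [-0.5  0.4  0.1] w 0.0791
```

View pics/w11.png

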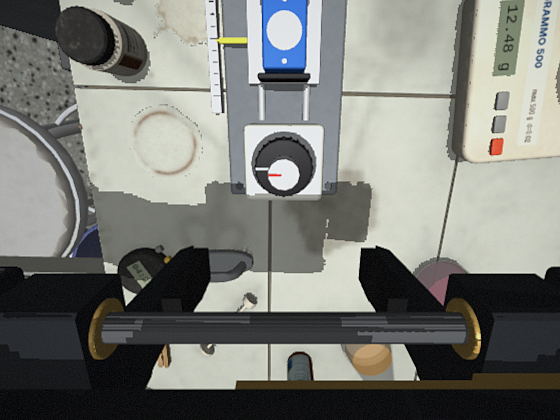

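The carrier is in the cradle, tile at (286,31). The knobs are at (285,163) (coarse) and (284,175) (fine). Fitting circles.

Run:
```python
from h import *
z=np.load('pics/w11.npz');p=z['p'];d=z['d'];o={'tool_pos':z['tp'],'ee_rot':z['er']}
K,C=cam('wrist',o);hsv=cv2.cvtColor(p,cv2.COLOR_BGR2HSV);g=hsv[...,2]
w=((hsv[...,1]<90)&(g>110)).astype(np.uint8);n,l,s,c=cv2.connectedComponentsWithStats(w)
i=l[31,286];print('tile',s[i],c[i],ray(K,C,c[i],.06))
i=l[181,290];print('fine',s[i],c[i],ray(K,C,(s[i][0]+s[i][2]/2-.5,s[i][1]+s[i][3]/2-.5),.092), dep(K,C,(290,181),d[181,290]))
m=(g<70).astype(np.uint8);m[:125]=0;m[200:]=0;m[:,:246]=0;m[:,325:]=0
n,l,s,c=cv2.connectedComponentsWithStats(m);i=1+np.argmax(s[1:,4]);print('dark',s[i],c[i])
sub=((l==i)*255).astype(np.uint8);cc,_=cv2.findContours(sub,0,1);print(cv2.minEnclosingCircle(cc[0]))
for u,v in [(265,150),(300,145),(285,137),(310,160)]: print((u,v),np.round(dep(K,C,(u,v),d[v,u]),4))
# depth-based fits: top-surface points
V,U=np.mgrid[125:200,246:325];P=np.array([dep(K,C,(u,v),d[v,u]) for v,u in zip(V.ravel(),U.ravel())])
for lo,hi in [(.088,.096),(.060,.068)]:
    q=P[(P[:,2]>lo)&(P[:,2]<hi)];print(lo,len(q),'bbox',q.min(0).round(4),q.max(0).round(4),'mid',((q.min(0)+q.max(0))/2).round(4),cv2.minEnclosingCircle((q[:,:2]*1000).astype(np.float32)))
cv2.imwrite('pics/c11.png',cv2.resize(p[115:205,235:335],None,fx=6,fy=6,interpolation=cv2.INTER_CUBIC))
```

```text
tile [ 266   10   36   40 1123] [283.9109528   29.75690116] [ 0.52558753 -0.22080173  0.06      ]
fine [255 159  45  32 816] [282.08455882 173.93014706] [ 0.52262129 -0.33088555  0.092     ] [ 0.53317639 -0.33598803  0.09185094]
dark [ 254  137   59   60 1209] [286.18114144 168.56741108]
((283.4435119628906, 165.890625), 30.11461639404297)
(265, 150) [ 0.5113 -0.3151  0.0644]
(300, 145) [ 0.5417 -0.3103  0.0629]
(285, 137) [ 0.5285 -0.305   0.0475]
(310, 160) [ 0.5509 -0.323   0.064 ]
0.088 794 bbox [ 0.5153 -0.343   0.0882] [ 0.5403 -0.3177  0.0946] mid [ 0.5278 -0.3303  0.0914] ((527.907958984375, -330.4935607910156), 12.890633583068848)
0.06 1784 bbox [ 0.5012 -0.3571  0.0601] [ 0.5541 -0.304   0.0666] mid [ 0.5277 -0.3305  0.0633] ((527.9016723632812, -330.6273193359375), 26.670515060424805)
```

View pics/c11.png

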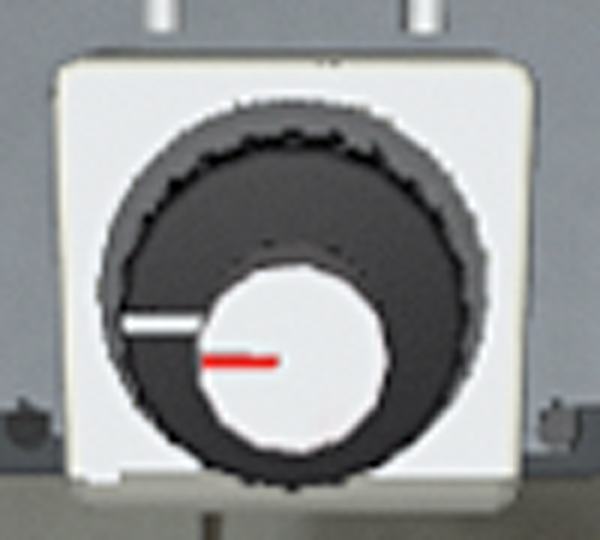

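The knob axis is at (0.5278, -0.3305), with fitted radii of 12.9 and 26.7 mm. The carrier's tile is at (0.5256, -0.2208), on the cradle centre. Moving over the knob with the jaws pre-turned to -45°.

Request:
jog_arm([
  {"translation":[0,1,0],"rot":[9,0,0],"fingers":0},
  {"translation":[0,2,0],"rot":[18,0,0],"fingers":0},
  {"translation":[0,2.9,0],"rot":[28,0,0],"fingers":0},
  {"translation":[2,3,0],"rot":[38,0,0],"fingers":0},
  {"translation":[4.5,3,0],"rot":[46,0,0],"fingers":0},
  {"translation":[6.5,3,0],"rot":[46,0,0],"fingers":0},
  {"translation":[7.5,3,0],"rot":[46,0,0],"fingers":0},
  {"translation":[7.5,3,0],"rot":[46,0,0],"fingers":0},
], grip_force=30)

```text
t: 17.9
tool_pos: [0.5279, -0.3312, 0.1124]
ee_rot: [0.611, 1.484, -0.61]
contact_force: [0.8, 0.4, 0.0]
gripper_width: 0.0878
```

Run:
```python
from h import *
get_image('top')
o=st();p,d=get_image('wrist');cv2.imwrite('pics/w12.png',p)
K,C=cam('wrist',o)
V,U=np.mgrid[150:320,200:370];P=np.array([dep(K,C,(u,v),d[v,u]) for v,u in zip(V.ravel(),U.ravel())])
for lo,hi in [(.088,.096),(.060,.068)]:
    q=P[(P[:,2]>lo)&(P[:,2]<hi)&(np.hypot(P[:,0]-.528,P[:,1]+.33)<.04)];print(lo,len(q),cv2.minEnclosingCircle((q[:,:2]*1000).astype(np.float32)))
go(o,(.5278,-.3305,.047),-45)
```

```text
t 17.95 p [ 0.5283 -0.3316  0.113 ] toolx [ 0.  0. -1.] toolz [ 0.71  -0.704  0.   ] q [ 0.68  0.86 -0.35  1.67  0.42  0.69 -0.67] F [0.7 0.6 0.5] w 0.0882
0.088 1364 ((528.1725463867188, -330.7745666503906), 12.945935249328613)
0.06 2596 ((527.8470458984375, -330.8986511230469), 26.75749397277832)
shift cm [ 6.6   0.04 -0.12] rot deg [ 0.2  0.  -0. ]
shift cm [ 6.6   0.04 -0.12] rot deg [-179.8    0.     0. ]
```

View pics/w12.png

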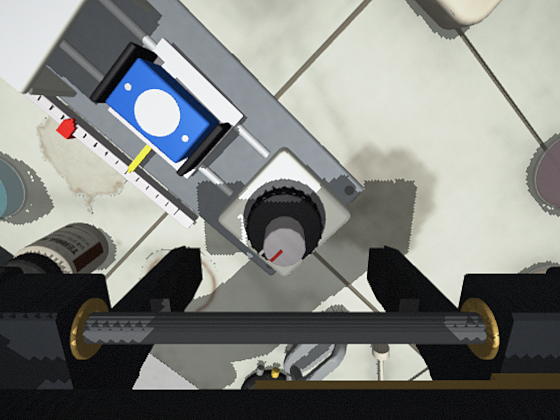

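Wrist view: the knobs are centred between the open fingers, at (285,218) and (284,243). The carrier is seated between both walls. Descending and closing on the lower knob.

Request:
jog_arm([
  {"translation":[1.5,0,-0.1],"rot":[0,0,0],"fingers":0},
  {"translation":[3.5,0,-0.1],"rot":[0,0,0],"fingers":0},
  {"translation":[5.3,0,-0.1],"rot":[0,0,0],"fingers":0},
  {"translation":[6.4,0,-0.1],"rot":[0,0,0],"fingers":0},
  {"translation":[6.6,0,-0.1],"rot":[0,0,0],"fingers":0.2},
  {"translation":[6.6,0,-0.1],"rot":[0,0,0],"fingers":1},
  {"translation":[6.6,0,-0.1],"rot":[0,0,0],"fingers":1},
  {"translation":[6.6,0,-0.1],"rot":[0,0,0],"fingers":1},
])

```text
t: 19.0
tool_pos: [0.528, -0.3319, 0.0474]
ee_rot: [0.611, 1.481, -0.611]
contact_force: [-0.1, 0.6, -0.5]
gripper_width: 0.0514
```

Run:
```python
from h import *
o=st();p,d=get_image('wrist');cv2.imwrite('pics/w13.png',p);np.savez('pics/w13.npz',p=p,d=d,tp=o['tool_pos'],er=o['ee_rot'])
```

```text
t 19.0 p [ 0.528  -0.3319  0.0474] toolx [ 0.002 -0.001 -1.   ] toolz [ 0.71  -0.705  0.002] q [ 0.65  0.96 -0.3   1.69  0.47  0.56 -0.71] F [-0.1  0.6 -0.5] w 0.0514
```

View pics/w13.png

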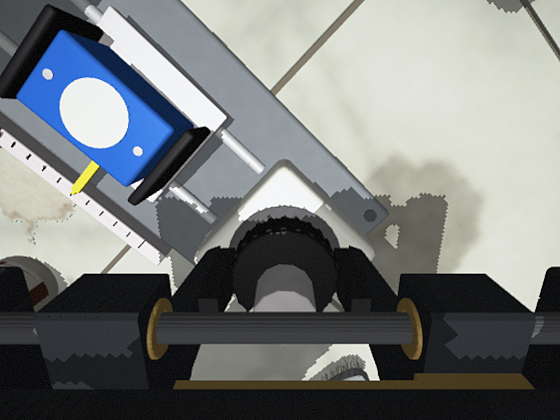

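Gripping the lower knob (opening 51 mm). First I turn 60° counter-clockwise and check against the pointer.

Request:
jog_arm([
  {"translation":[0,0,0],"rot":[-8,0,0],"fingers":1},
  {"translation":[0,0,0],"rot":[-17,0,0],"fingers":1},
  {"translation":[0,0,0],"rot":[-26,0,0],"fingers":1},
  {"translation":[0,0,0],"rot":[-35,0,0],"fingers":1},
  {"translation":[0,0,0],"rot":[-44,0,0],"fingers":1},
  {"translation":[0,0,0],"rot":[-53,0,0],"fingers":1},
  {"translation":[0,0,0],"rot":[-60,0,0],"fingers":1},
  {"translation":[0,0,0],"rot":[-60,0,0],"fingers":1},
])

```text
t: 20.05
tool_pos: [0.5276, -0.3318, 0.0473]
ee_rot: [-0.208, 1.56, 0.207]
contact_force: [-0.0, -0.5, 3.3]
gripper_width: 0.0511
```

```bash
cat >> h.py <<'E'
def ptr(name='wrist',tag='x',show=True):
    """pointer and mark tip positions by colour; returns gap along reader y (mm)"""
    o=r.get_obs();p,d=get_image(name);K,C=cam(name,o)
    hsv=cv2.cvtColor(p,cv2.COLOR_BGR2HSV);cv2.imwrite(f'pics/{tag}.png',p);out={}
    yv=np.array([-np.sin(np.radians(1.2)),np.cos(np.radians(1.2))])
    for n,lo,hi in [('yel',(22,120,90),(35,255,255)),('red',(0,150,100),(6,255,255))]:
        m=cv2.inRange(hsv,lo,hi);P=[]
        for v,u in zip(*np.nonzero(m)):
            q=ray(K,C,(u,v),.021)
            xo=(q[0]-.527)
            if -.085<xo<-.03 and -.24<q[1]<-.12:P.append([q[0],q[1]])
        P=np.array(P)
        if len(P)<5: print(n,'few',len(P));continue
        # tip: yellow lowest x, red highest x
        t=P[P[:,0]<P[:,0].min()+.012] if n=='yel' else P[P[:,0]>P[:,0].max()-.003]
        if n=='red': out['redbody']=P.mean(0)
        out[n]=t.mean(0);print(n,len(P),'x',P[:,0].min().round(4),P[:,0].max().round(4),'tip',t.mean(0).round(4))
    if 'yel' in out and 'red' in out: print(name,'gap mm',((out['yel']-out['red'])@yv*1000).round(2),'body',((out['yel']-out['redbody'])@yv*1000).round(2))
    elif 'yel' in out: print('pointer y along', (out['yel']@yv).round(4))
    return o,p
E
python3 - <<'E'
from h import *
st();ptr('wrist','w14');ptr('top','t14')
ptr('scene','s14')
E
```

```text
t 20.05 p [ 0.5276 -0.3318  0.0473] toolx [ 0.001 -0.001 -1.   ] toolz [0.965 0.261 0.001] q [ 0.79  1.   -0.57  1.68  0.78  0.7   0.08] F [-0.  -0.5  3.3] w 0.0511
yel few 0
red few 0
yel few 4
red 6 x 0.4506 0.4583 tip [ 0.4583 -0.1683]
yel 10 x 0.4683 0.4882 tip [ 0.4737 -0.1961]
red 6 x 0.4426 0.4531 tip [ 0.4521 -0.1623]
scene gap mm -34.29 body -34.02
```

View pics/w14.png

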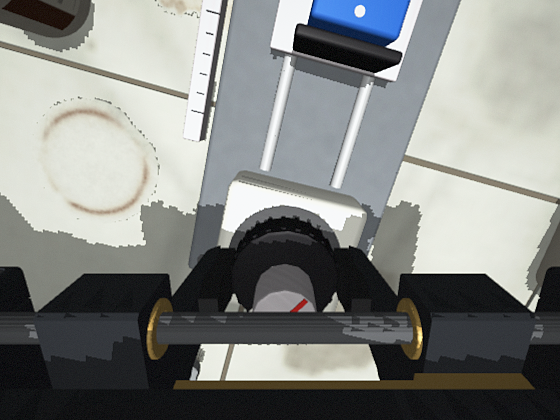

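Run:
```python
from h import *
o=r.get_obs();p,d=get_image('wrist');K,C=cam('wrist',o)
V,U=np.mgrid[0:120,260:420];P=np.array([dep(K,C,(u,v),d[v,u]) for v,u in zip(V.ravel(),U.ravel())])
a=np.radians(1.2);y=np.array([-np.sin(a),np.cos(a)])
q=P[(abs(P[:,2]-.060)<.0015)&(abs(P[:,0]-.526)<.015)];s=q[:,:2]@y;print(len(q),np.percentile(s,[0,2,50,98,100]).round(4))
ref=np.array([.526,-.257])@y;print('ref outer edge start',ref.round(4))
w8=np.load('pics/w8.npz');K,C=cam('wrist',{'tool_pos':w8['tp'],'ee_rot':w8['er']});d=w8['d']
V,U=np.mgrid[30:160,285:335];P=np.array([dep(K,C,(u,v),d[v,u]) for v,u in zip(V.ravel(),U.ravel())])
q=P[(abs(P[:,2]-.060)<.0015)&(abs(P[:,0]-.526)<.015)&(P[:,1]<-.22)];s=q[:,:2]@y;print(len(q),np.percentile(s,[0,2,50,98,100]).round(4))
for t in('top','scene'):
    p,d=get_image(t)
    x,yy,w,h=(310,180,90,60) if t=='top' else (280,160,110,80)
    cv2.imwrite(f'pics/z_{t}.png',cv2.resize(p[yy:yy+h,x:x+w],None,fx=7,fy=7,interpolation=cv2.INTER_CUBIC))
st()
```

```text
3332 [-0.2388 -0.2384 -0.2281 -0.2192 -0.2172]
ref outer edge start -0.268
194 [-0.2676 -0.2674 -0.265  -0.2627 -0.2626]
t 20.35 p [ 0.5276 -0.3318  0.0473] toolx [ 0.001 -0.001 -1.   ] toolz [0.965 0.261 0.   ] q [ 0.79  1.   -0.56  1.68  0.78  0.7   0.08] F [-0.6 -0.7  4.9] w 0.0515
```

View pics/z_scene.png

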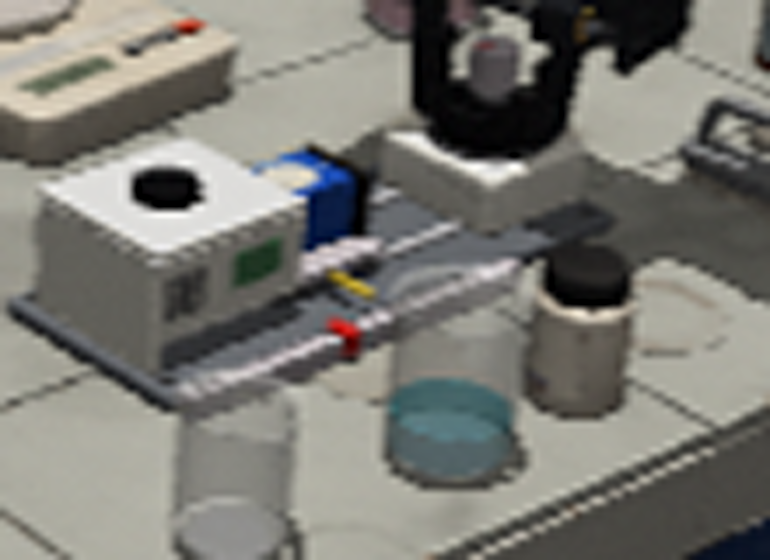

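View pics/z_top.png

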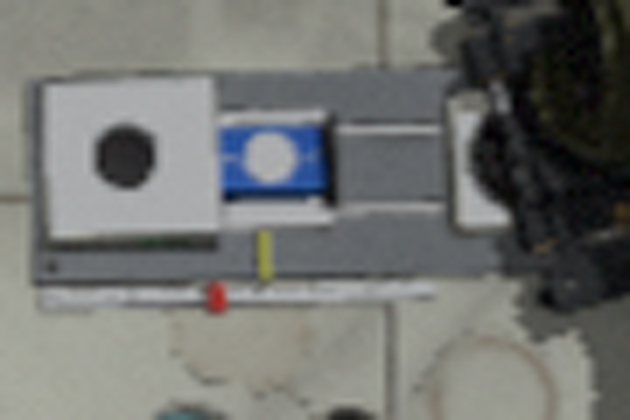

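The stage moved 28.8 mm (wall edge by depth). That leaves about 25 mm, and the top view gives 24.9. Turning 31° more.

Request:
jog_arm([
  {"translation":[0,0,0],"rot":[-7,0,0],"fingers":1},
  {"translation":[0,0,0],"rot":[-14,0,0],"fingers":1},
  {"translation":[0,0,0],"rot":[-21,0,0],"fingers":1},
  {"translation":[0,0,0],"rot":[-26,0,0],"fingers":1},
  {"translation":[0,0,0],"rot":[-29,0,0],"fingers":1},
  {"translation":[0,0,0],"rot":[-31,0,0],"fingers":1},
  {"translation":[0,0,0],"rot":[-31,0,0],"fingers":1},
  {"translation":[0,0,0],"rot":[-31,0,0],"fingers":1},
])

```text
t: 21.35
tool_pos: [0.5274, -0.3318, 0.0473]
ee_rot: [-0.629, 1.478, 0.628]
contact_force: [-1.1, -1.5, 6.3]
gripper_width: 0.0515
```

Run:
```python
from h import *
st()
for t in('top','scene'):
    p,d=get_image(t)
    x,yy,w,h=(310,180,90,60) if t=='top' else (280,160,110,80)
    cv2.imwrite(f'pics/y_{t}.png',cv2.resize(p[yy:yy+h,x:x+w],None,fx=7,fy=7,interpolation=cv2.INTER_CUBIC))
```

```text
t 21.35 p [ 0.5274 -0.3318  0.0473] toolx [ 0.    -0.001 -1.   ] toolz [ 0.694  0.72  -0.   ] q [ 0.85  1.04 -0.69  1.68  0.9   0.78  0.52] F [-1.1 -1.5  6.3] w 0.0515
```

View pics/y_top.png

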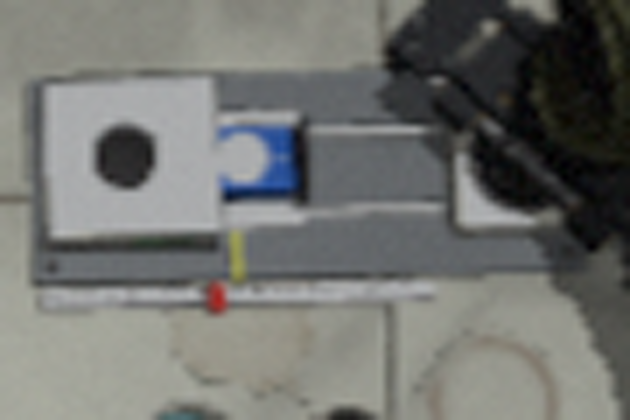

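The top view shows the pointer at 237 and the mark at 217 in the crop, about 10.4 mm short. Letting go, rising and turning back.

Request:
jog_arm([
  {"translation":[0,0,0],"rot":[-31,0,0],"fingers":0.2},
  {"translation":[0,0,0],"rot":[0,0,0],"fingers":0.1},
  {"translation":[0,0,0],"rot":[0,0,0],"fingers":0.1},
  {"translation":[-1,0,0],"rot":[0,0,0],"fingers":0.1},
  {"translation":[-4,0,0],"rot":[0,0,0],"fingers":0.1},
  {"translation":[-7,0,0],"rot":[7,0,0],"fingers":0.1},
  {"translation":[-8,0,0],"rot":[17,0,0],"fingers":0.1},
  {"translation":[-8,0,0],"rot":[27,0,0],"fingers":0.1},
])

```text
t: 22.45
tool_pos: [0.528, -0.3314, 0.1286]
ee_rot: [-0.261, 1.553, 0.259]
contact_force: [0.6, 0.0, 0.1]
gripper_width: 0.0789
```

In row 1 I wrote -31° by mistake; it should have been 0. That may have turned the knob by up to 10.7° while the fingers were opening, so I'm checking the gap before anything else.

Request:
jog_arm([
  {"translation":[0,0,0],"rot":[9,0,0],"fingers":0.1},
  {"translation":[0,0,0],"rot":[18,0,0],"fingers":0.1},
  {"translation":[0,0,0],"rot":[27,0,0],"fingers":0.1},
  {"translation":[0,0,0],"rot":[36,0,0],"fingers":0.1},
  {"translation":[0,0,0],"rot":[45,0,0],"fingers":0.2},
  {"translation":[0,0,0],"rot":[54,0,0],"fingers":0.3},
  {"translation":[0,0,0],"rot":[60,0,0],"fingers":0.3},
  {"translation":[0,0,0],"rot":[60,0,0],"fingers":0.3},
])

```text
t: 23.45
tool_pos: [0.5275, -0.3309, 0.1273]
ee_rot: [0.555, 1.498, -0.555]
contact_force: [0.1, -0.8, -0.4]
gripper_width: 0.0618
```

Run:
```python
from h import *
st();ptr('wrist','w15')
p,d=get_image('top');cv2.imwrite(f'pics/y2_top.png',cv2.resize(p[180:240,310:400],None,fx=7,fy=7,interpolation=cv2.INTER_CUBIC))
```

```text
t 23.45 p [ 0.5275 -0.3309  0.1273] toolx [ 0. -0. -1.] toolz [ 0.759 -0.651  0.   ] q [ 0.7   0.85 -0.39  1.66  0.44  0.72 -0.62] F [ 0.1 -0.8 -0.4] w 0.0618
yel 229 x 0.4622 0.4892 tip [ 0.4688 -0.177 ]
red 220 x 0.4502 0.4663 tip [ 0.4643 -0.1686]
wrist gap mm -8.5 body -8.38
```

View pics/w15.png

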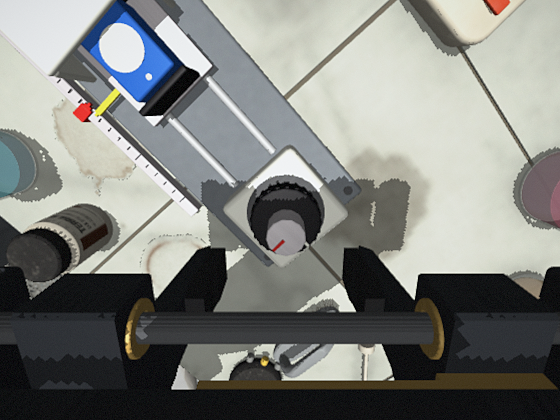

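View pics/y2_top.png

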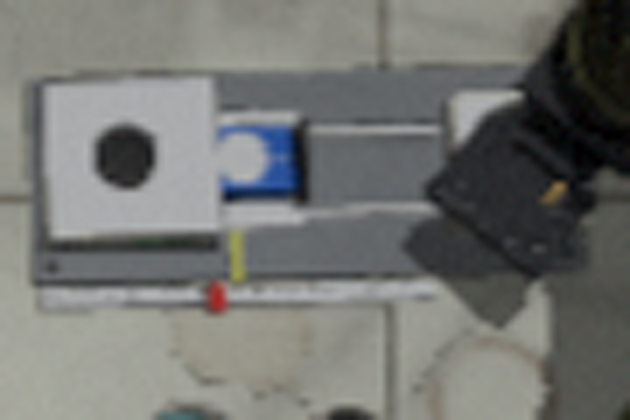

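In the top view the pointer has not moved, and the wrist gap is 8.5 mm short, so my slip did no harm. Now the upper knob: descend with tips at 70 mm (6 mm over the lower knob) and grip.

Request:
jog_arm([
  {"translation":[1.5,0,0],"rot":[0,0,0],"fingers":0.3},
  {"translation":[3,0,0],"rot":[0,0,0],"fingers":0.3},
  {"translation":[4.5,0,0],"rot":[0,0,0],"fingers":0.3},
  {"translation":[5.3,0,0],"rot":[0,0,0],"fingers":0.3},
  {"translation":[5.6,0,0],"rot":[0,0,0],"fingers":0.3},
  {"translation":[5.6,0,0],"rot":[0,0,0],"fingers":0.6},
  {"translation":[5.6,0,0],"rot":[0,0,0],"fingers":1},
  {"translation":[5.6,0,0],"rot":[0,0,0],"fingers":1},
], grip_force=25)

```text
t: 24.55
tool_pos: [0.5275, -0.3315, 0.0712]
ee_rot: [0.557, 1.497, -0.557]
contact_force: [0.2, 0.1, 1.2]
gripper_width: 0.0344
```

Run:
```python
from h import *
st();ptr('wrist','w16')
```

```text
t 24.55 p [ 0.5275 -0.3315  0.0712] toolx [ 0.001 -0.    -1.   ] toolz [ 0.757 -0.653  0.001] q [ 0.68  0.93 -0.35  1.68  0.49  0.62 -0.66] F [0.2 0.1 1.2] w 0.0344
yel 375 x 0.462 0.489 tip [ 0.4686 -0.1767]
red 364 x 0.4507 0.4665 tip [ 0.4647 -0.1691]
wrist gap mm -7.67 body -7.59
```

View pics/w16.png

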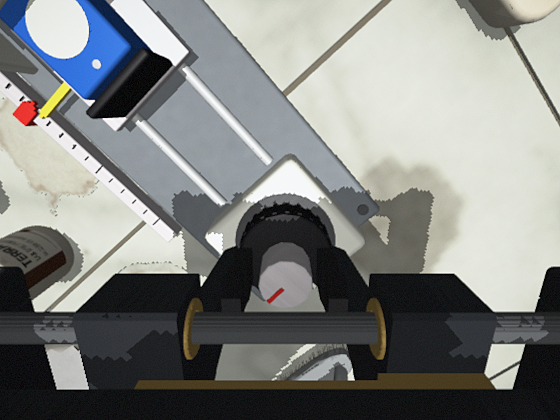

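Both pointer (55,100) and mark (25,113) are visible from here, with the gap at 7.7–9 mm depending on view. Finishing the closure, then turning 40° counter-clockwise.

Request:
jog_arm([
  {"translation":[0,0,0],"rot":[0,0,0],"fingers":1},
  {"translation":[0,0,0],"rot":[0,0,0],"fingers":1},
  {"translation":[0,0,0],"rot":[-8,0,0],"fingers":1},
  {"translation":[0,0,0],"rot":[-16,0,0],"fingers":1},
  {"translation":[0,0,0],"rot":[-24,0,0],"fingers":1},
  {"translation":[0,0,0],"rot":[-32,0,0],"fingers":1},
  {"translation":[0,0,0],"rot":[-40,0,0],"fingers":1},
  {"translation":[0,0,0],"rot":[-40,0,0],"fingers":1},
])

```text
t: 25.6
tool_pos: [0.5277, -0.3317, 0.0711]
ee_rot: [0.012, 1.569, -0.012]
contact_force: [1.1, -1.0, 2.6]
gripper_width: 0.0249
```

Run:
```python
from h import *
st()
p,d=get_image('top');cv2.imwrite(f'pics/y3_top.png',cv2.resize(p[180:240,310:400],None,fx=7,fy=7,interpolation=cv2.INTER_CUBIC))
```

```text
t 25.6 p [ 0.5277 -0.3317  0.0711] toolx [ 0.001 -0.    -1.   ] toolz [ 1.    -0.015  0.001] q [ 0.77  0.96 -0.53  1.68  0.69  0.7  -0.13] F [ 1.1 -1.   2.6] w 0.0249
```

View pics/y3_top.png

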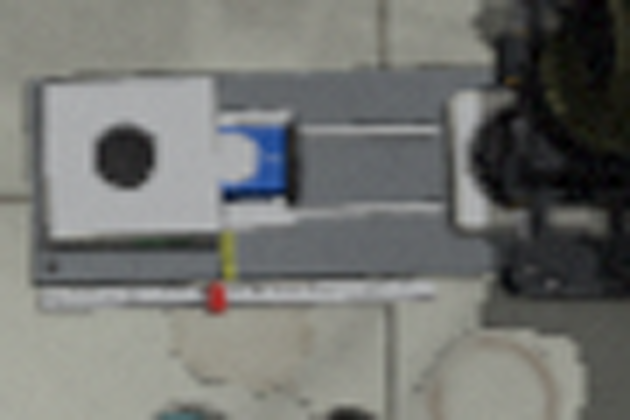

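Releasing the upper knob, rising, and moving so that the camera stands straight abeam of the mark (no parallax along the travel).

Request:
jog_arm([
  {"translation":[0,0,0],"rot":[0,0,0],"fingers":0.4},
  {"translation":[0,0,0],"rot":[0,0,0],"fingers":0.3},
  {"translation":[-1,0,0],"rot":[0,0,0],"fingers":0.3},
  {"translation":[-4,0,0],"rot":[0,0,0],"fingers":0.3},
  {"translation":[-8,0.5,0],"rot":[9,0,0],"fingers":0.3},
  {"translation":[-9,3,-1],"rot":[19,0,0],"fingers":0.3},
  {"translation":[-9,6,-2],"rot":[29,0,0],"fingers":0.3},
  {"translation":[-9,9,-3],"rot":[39,0,0],"fingers":0.3},
])

```text
t: 26.65
tool_pos: [0.4983, -0.2399, 0.1616]
ee_rot: [0.549, 1.499, -0.548]
contact_force: [-0.2, 0.6, -0.4]
gripper_width: 0.0617
```

Run:
```python
from h import *
o=st();go(o,(.48,-.172,.16),-88.8)
```

```text
t 26.65 p [ 0.4983 -0.2399  0.1616] toolx [ 0.001 -0.    -1.   ] toolz [ 0.764 -0.645  0.001] q [ 0.6   0.72 -0.4   1.85  0.44  0.65 -0.76] F [-0.2  0.6 -0.4] w 0.0617
shift cm [ 0.16  4.01 -5.78] rot deg [48.6  0.  -0.1]
shift cm [ 0.16  4.01 -5.78] rot deg [-1.314e+02  1.000e-01  0.000e+00]
```

Request:
jog_arm([
  {"translation":[0,1,-1.5],"rot":[9,0,0],"fingers":0.3},
  {"translation":[0,2,-3],"rot":[18,0,0],"fingers":0.3},
  {"translation":[0,3,-4.5],"rot":[28,0,0],"fingers":0.3},
  {"translation":[0,4,-5.8],"rot":[38,0,0],"fingers":0.3},
  {"translation":[0,4,-5.8],"rot":[48.5,0,0],"fingers":0.3},
  {"translation":[0,4,-5.8],"rot":[48.5,0,0],"fingers":0.3},
  {"translation":[0,4,-5.8],"rot":[48.5,0,0],"fingers":0.3},
  {"translation":[0,4,-5.8],"rot":[48.5,0,0],"fingers":0.3},
])

```text
t: 27.65
tool_pos: [0.4795, -0.1733, 0.1608]
ee_rot: [1.187, 1.224, -1.186]
contact_force: [0.1, -0.6, 0.0]
gripper_width: 0.0618
```

Run:
```python
from h import *
st();o,p=ptr('wrist','w17');st()
cv2.imwrite('pics/c17.png',cv2.resize(p[150:290,215:355],None,fx=4,fy=4,interpolation=cv2.INTER_CUBIC))
```

```text
t 27.65 p [ 0.4795 -0.1733  0.1608] toolx [ 0.  0. -1.] toolz [ 0.031 -1.    -0.   ] q [ 0.34  0.66 -0.14  1.99  0.18  0.5  -1.47] F [ 0.1 -0.6  0. ] w 0.0618
yel 126 x 0.4621 0.4894 tip [ 0.4687 -0.173 ]
red 114 x 0.4503 0.4651 tip [ 0.4637 -0.1673]
wrist gap mm -5.86 body -5.73
t 27.7 p [ 0.4795 -0.1733  0.1608] toolx [ 0.  0. -1.] toolz [ 0.03 -1.   -0.  ] q [ 0.34  0.66 -0.14  1.99  0.18  0.5  -1.47] F [ 0.2 -0.1 -0.3] w 0.062
```

View pics/c17.png

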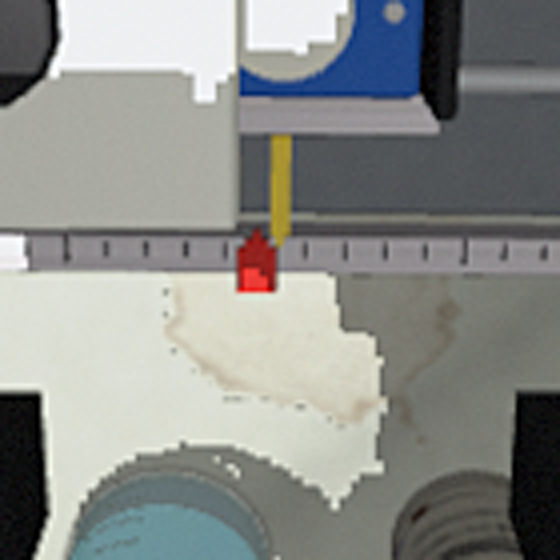

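View pics/w17.png

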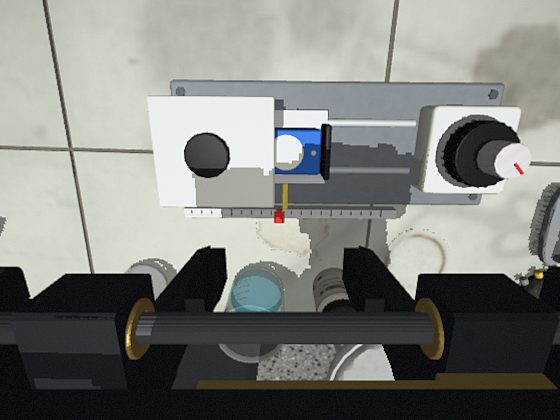

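The abeam view shows the pointer tip at crop x 281 and the mark tip at 257, so 5.8 mm short. The earlier oblique views all agree with this if the mark tip sits at about 26 mm height, which was their parallax. That needs 46–47° on the upper knob. Going back with the jaws at -88°.

Run:
```python
from h import *
o=st();go(o,(.528,-.331,.125),-88)
```

```text
t 27.7 p [ 0.4795 -0.1733  0.1608] toolx [ 0.  0. -1.] toolz [ 0.03 -1.   -0.  ] q [ 0.34  0.66 -0.14  1.99  0.18  0.5  -1.47] F [ 0.2 -0.1 -0.3] w 0.062
shift cm [ 3.58  4.37 15.91] rot deg [-0.3 -0.  -0. ]
shift cm [ 3.58  4.37 15.91] rot deg [179.7  -0.    0. ]
```

Request:
jog_arm([
  {"translation":[0,0.7,2.5],"rot":[0,0,0],"fingers":0.3},
  {"translation":[0,1.5,5.5],"rot":[0,0,0],"fingers":0.3},
  {"translation":[0,2.4,8.5],"rot":[0,0,0],"fingers":0.3},
  {"translation":[0,3.2,11.5],"rot":[0,0,0],"fingers":0.3},
  {"translation":[0.5,4,14],"rot":[0,0,0],"fingers":0.3},
  {"translation":[2,4.4,15.9],"rot":[0,0,0],"fingers":0.3},
  {"translation":[3.5,4.4,15.9],"rot":[0,0,0],"fingers":0.3},
  {"translation":[3.5,4.4,15.9],"rot":[0,0,0],"fingers":0.3},
])

```text
t: 28.7
tool_pos: [0.5268, -0.3286, 0.1237]
ee_rot: [1.187, 1.229, -1.188]
contact_force: [0.5, -0.3, 0.4]
gripper_width: 0.0618
```

Run:
```python
from h import *
get_image('top')
o=st();p,d=get_image('wrist');cv2.imwrite('pics/w18.png',p)
K,C=cam('wrist',o)
V,U=np.mgrid[150:320,200:370];P=np.array([dep(K,C,(u,v),d[v,u]) for v,u in zip(V.ravel(),U.ravel())])
for lo,hi in [(.088,.096),(.060,.068)]:
    q=P[(P[:,2]>lo)&(P[:,2]<hi)&(np.hypot(P[:,0]-.528,P[:,1]+.33)<.04)];print(lo,len(q),cv2.minEnclosingCircle((q[:,:2]*1000).astype(np.float32)))
go(o,(.528,-.331,.071),-88)
```

```text
t 28.75 p [ 0.5275 -0.3287  0.1246] toolx [-0.002  0.002 -1.   ] toolz [ 0.031 -1.    -0.002] q [ 0.58  0.83 -0.17  1.67  0.21  0.66 -1.24] F [-0.8  0.5 -0.3] w 0.0619
0.088 1216 ((528.2145385742188, -331.142333984375), 12.95067024230957)
0.06 2374 ((527.9918212890625, -331.08599853515625), 26.681724548339844)
shift cm [5.36 0.05 0.24] rot deg [-0.2 -0.1  0.1]
shift cm [5.36 0.05 0.24] rot deg [179.8   0.2   0.2]
```

Request:
jog_arm([
  {"translation":[1,0,0.2],"rot":[0,0,0],"fingers":0.3},
  {"translation":[2.5,0,0.2],"rot":[0,0,0],"fingers":0.3},
  {"translation":[4,0,0.2],"rot":[0,0,0],"fingers":0.3},
  {"translation":[5,0,0.2],"rot":[0,0,0],"fingers":0.3},
  {"translation":[5.3,0,0.2],"rot":[0,0,0],"fingers":0.3},
  {"translation":[5.3,0,0.2],"rot":[0,0,0],"fingers":0.3},
  {"translation":[5.3,0,0.2],"rot":[0,0,0],"fingers":0.5},
  {"translation":[5.3,0,0.2],"rot":[0,0,0],"fingers":0.5},
])

```text
t: 29.8
tool_pos: [0.5286, -0.3329, 0.0732]
ee_rot: [1.187, 1.222, -1.187]
contact_force: [-0.2, 0.1, -0.9]
gripper_width: 0.0448
```

Run:
```python
from h import *
o=st();go(o,(.528,-.331,.071),-88)
```

```text
t 29.8 p [ 0.5286 -0.3329  0.0732] toolx [ 0.001 -0.    -1.   ] toolz [ 0.03  -1.     0.001] q [ 0.57  0.91 -0.15  1.68  0.23  0.57 -1.26] F [-0.2  0.1 -0.9] w 0.0448
shift cm [ 0.22 -0.05 -0.19] rot deg [-0.3  0.  -0. ]
shift cm [ 0.22 -0.05 -0.19] rot deg [ 1.797e+02 -1.000e-01 -0.000e+00]
```

Request:
jog_arm([
  {"translation":[0.1,0,-0.2],"rot":[0,0,0],"fingers":0.5},
  {"translation":[0.2,0,-0.2],"rot":[0,0,0],"fingers":0.5},
  {"translation":[0.2,0,-0.2],"rot":[0,0,0],"fingers":0.6},
  {"translation":[0.2,0,-0.2],"rot":[0,0,0],"fingers":1},
  {"translation":[0.2,0,-0.2],"rot":[0,0,0],"fingers":1},
  {"translation":[0.2,0,-0.2],"rot":[0,0,0],"fingers":1},
  {"translation":[0.2,0,-0.2],"rot":[0,0,0],"fingers":1},
  {"translation":[0.2,0,-0.2],"rot":[0,0,0],"fingers":1},
])

```text
t: 30.8
tool_pos: [0.5283, -0.3321, 0.0708]
ee_rot: [1.187, 1.221, -1.188]
contact_force: [1.0, -6.0, -3.3]
gripper_width: 0.0252
```

Request:
jog_arm([
  {"translation":[0,0,0],"rot":[-7,0,0],"fingers":1},
  {"translation":[0,0,0],"rot":[-14,0,0],"fingers":1},
  {"translation":[0,0,0],"rot":[-21,0,0],"fingers":1},
  {"translation":[0,0,0],"rot":[-28,0,0],"fingers":1},
  {"translation":[0,0,0],"rot":[-34,0,0],"fingers":1},
  {"translation":[0,0,0],"rot":[-38,0,0],"fingers":1},
  {"translation":[0,0,0],"rot":[-40,0,0],"fingers":1},
  {"translation":[0,0,0],"rot":[-40,0,0],"fingers":1},
])

```text
t: 31.8
tool_pos: [0.5281, -0.3317, 0.0708]
ee_rot: [0.658, 1.468, -0.66]
contact_force: [0.3, -5.3, -2.1]
gripper_width: 0.0251
```

Run:
```python
from h import *
o=st();ptr('wrist','w19')
p,d=get_image('top');cv2.imwrite(f'pics/y4_top.png',cv2.resize(p[180:240,310:400],None,fx=7,fy=7,interpolation=cv2.INTER_CUBIC))
```

```text
t 31.8 p [ 0.5281 -0.3317  0.0708] toolx [ 0.    -0.001 -1.   ] toolz [ 0.665 -0.747  0.001] q [ 0.67  0.93 -0.33  1.68  0.47  0.61 -0.77] F [ 0.3 -5.3 -2.1] w 0.0251
yel 339 x 0.4613 0.4878 tip [ 0.4679 -0.1668]
red 283 x 0.4508 0.4645 tip [ 0.4626 -0.1713]
wrist gap mm 4.36 body 2.79
```

View pics/w19.png

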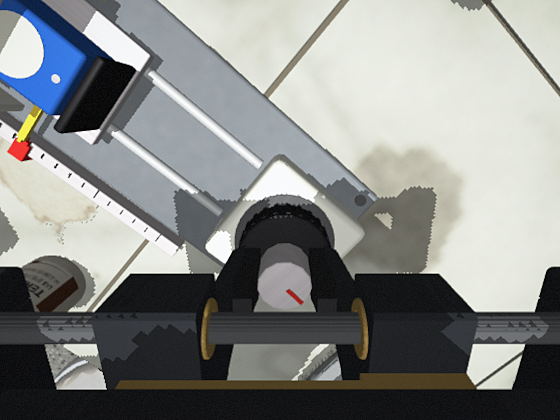

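View pics/y4_top.png

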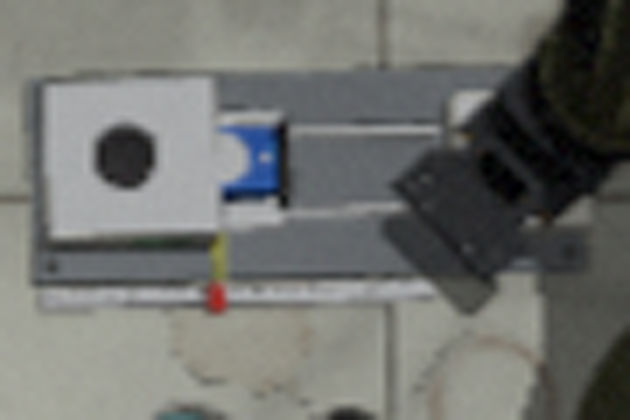

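The top view has the pointer at 219 and the mark at 217 in the crop, and the turn count gives about 0.9 mm short; the oblique wrist reading (+4.4) is parallax-biased. Turning 6° more, holding, then letting go and going to the abeam view.

Request:
jog_arm([
  {"translation":[0,0,0],"rot":[-2,0,0],"fingers":1},
  {"translation":[0,0,0],"rot":[-4,0,0],"fingers":1},
  {"translation":[0,0,0],"rot":[-6,0,0],"fingers":1},
  {"translation":[0,0,0],"rot":[-6,0,0],"fingers":1},
  {"translation":[0,0,0],"rot":[-6,0,0],"fingers":1},
  {"translation":[0,0,0],"rot":[-6,0,0],"fingers":0.4},
  {"translation":[0,0,0],"rot":[-6,0,0],"fingers":0.3},
  {"translation":[-1.5,0,0],"rot":[-6,0,0],"fingers":0.3},
])

```text
t: 32.9
tool_pos: [0.5275, -0.3292, 0.0853]
ee_rot: [0.578, 1.496, -0.576]
contact_force: [-0.1, -0.4, -0.4]
gripper_width: 0.053
```

Request:
jog_arm([
  {"translation":[-3,0,0],"rot":[0,0,0],"fingers":0.3},
  {"translation":[-7,0,0],"rot":[0,0,0],"fingers":0.3},
  {"translation":[-7.5,1.5,-2],"rot":[9,0,0],"fingers":0.3},
  {"translation":[-7.5,3,-5],"rot":[19,0,0],"fingers":0.3},
  {"translation":[-7.5,5,-8],"rot":[29,0,0],"fingers":0.3},
  {"translation":[-7.5,7,-11],"rot":[39,0,0],"fingers":0.3},
  {"translation":[-7.5,7.5,-14],"rot":[45,0,0],"fingers":0.3},
  {"translation":[-7.5,7.5,-14],"rot":[45,0,0],"fingers":0.3},
])

```text
t: 33.9
tool_pos: [0.4743, -0.1784, 0.1617]
ee_rot: [1.172, 1.235, -1.171]
contact_force: [0.2, 0.3, -0.2]
gripper_width: 0.0618
```

Run:
```python
from h import *
o=st();go(o,(.48,-.172,.16),-88.5)
```

```text
t 33.9 p [ 0.4743 -0.1784  0.1617] toolx [-0.001  0.001 -1.   ] toolz [ 0.052 -0.999 -0.001] q [ 0.38  0.66 -0.17  1.99  0.21  0.51 -1.47] F [ 0.2  0.3 -0.2] w 0.0618
shift cm [ 0.17  0.6  -0.61] rot deg [ 1.5 -0.1  0. ]
shift cm [ 0.17  0.6  -0.61] rot deg [-1.785e+02 -1.000e-01 -1.000e-01]
```

Run:
```python
from h import *
get_image('top')
st();o,p=ptr('wrist','w20');st()
cv2.imwrite('pics/c20.png',cv2.resize(p[150:290,215:355],None,fx=4,fy=4,interpolation=cv2.INTER_CUBIC))
```

```text
t 33.95 p [ 0.4755 -0.1802  0.1617] toolx [ 0.001 -0.    -1.   ] toolz [ 0.05  -0.999  0.   ] q [ 0.38  0.66 -0.17  1.99  0.21  0.51 -1.47] F [ 0.1 -0.7  0. ] w 0.0618
yel 130 x 0.4625 0.4895 tip [ 0.4688 -0.1674]
red 105 x 0.4499 0.4625 tip [ 0.4608 -0.1674]
wrist gap mm -0.18 body -0.31
t 34.0 p [ 0.4761 -0.1813  0.1615] toolx [ 0.002 -0.001 -1.   ] toolz [ 0.049 -0.999  0.001] q [ 0.38  0.66 -0.17  1.99  0.22  0.51 -1.47] F [ 0.5 -0.7 -0.6] w 0.0617
```

View pics/c20.png

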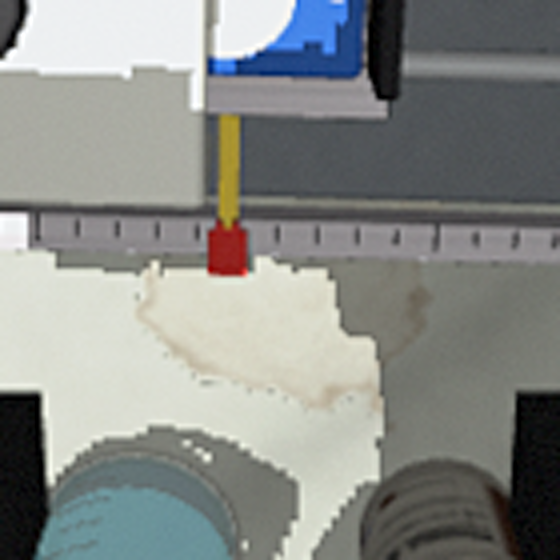

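View pics/w20.png

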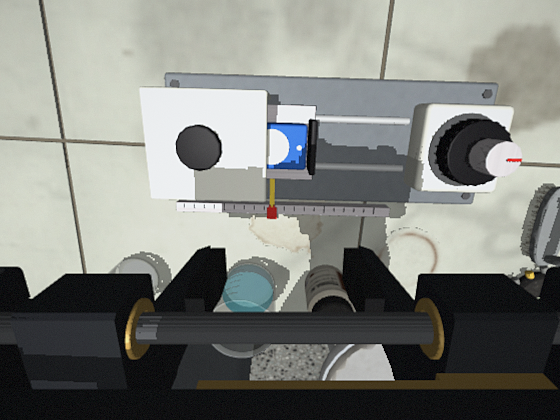

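The pointer at (228,215) now stands over the red mark's tip in the crop, measured 0.2–0.3 mm short. The carrier sits against the end wall as before, and the gripper is clear of everything. Handing in.

Run:
```python
from h import *
p,_=get_image('scene');cv2.imwrite('pics/s_end.png',p);st()
print(r.finish_job())
```

```text
t 34.05 p [ 0.4763 -0.1819  0.1613] toolx [ 0.002 -0.001 -1.   ] toolz [ 0.047 -0.999  0.001] q [ 0.38  0.66 -0.17  1.99  0.22  0.51 -1.47] F [ 0.5 -0.   0.4] w 0.0616
the job is handed in; nothing more can be done
None
```

View pics/s_end.png

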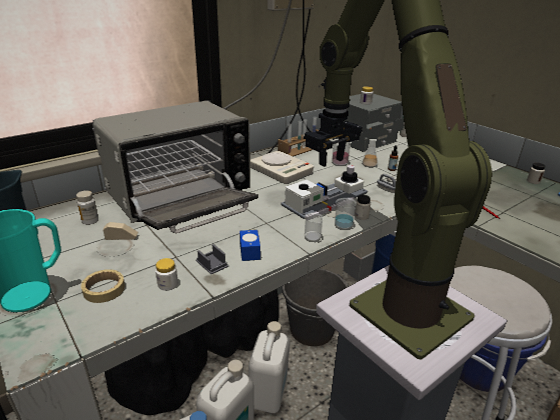

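The job is handed in at about 34 s, and my last checks agree with the task being met; the hand-in itself gives no verdict.

- **Carrier:** I took it from the dock by its ends, stood it on the worktop at about (0.48, 0.01), took it again by its long sides and lowered it into the cradle. Before the stage moved, its tile measured within about 1 mm of the cradle centre. In the last picture it still sits between the walls under the hood.
- **Knobs:** I turned the lower knob 91° and let go about 10.5 mm short of the mark. The upper knob then took two turns of 40° and 46°. The last wrist view, square to the travel, puts the pointer 0.2–0.3 mm short of the mark tip.
- **Other things:** the scene picture shows the bystanders where they stood, by eye only. The gripper is open and clear of everything.

**What went wrong or disagreed:**
- **Slip on release:** one row of the lower-knob release call said -31° by mistake while the fingers opened. The top view showed the pointer had not moved.
- **Oblique wrist views:** these read the gap too far forward (7.7–8.5 mm when about 10.5 mm remained, and +4.4 mm near the end). I put this down to parallax, since the mark tip seems to sit about 5 mm higher than I assumed. I relied on the square-on view, the top view and the angle turned, which agreed.

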